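# Stack slide carriers in the dryer, shut the hood and start the program

### The arm

A 7-joint arm with a two-finger parallel gripper is mounted at the origin on the work surface. World frame = base frame: x ahead of the robot, y to its left, z up, the work surface at z = 0. Lengths are in m, angles in rad, forces in N, time in s.
With the tool pointing down it reaches from about 0.4 to 0.85 m from the base axis. Payload 10.4 kg.
Tool frame: the origin (TCP) lies midway between the tips of the shut fingers; the grasp point (between the pads) lies 19 mm behind it; z points along the fingers, y is the direction in which the jaws open and shut (so a half turn about z gives the same grasp; the last joint's range is limited). The gripper opens to 87 mm and grips with 3 to 60 N. Pads are 19 mm wide; open, the fingers measure 117 mm over their backs; the gripper's body (75 mm by 190 mm) begins 51 mm behind the grasp point.
Start: joints at [1.178, 0.332, -0.065, 1.46, 0.022, 1.35, -0.088], TCP at [0.226, -0.583, 0.223] pointing down, gripper open.
Joint ranges: [-2.6, 2.6], [-0.5, 2.12], [-1.47, 1.34], [0.16, 2.42], [-1.27, 4.41], [0.06, 2.06], [-2.6, 2.6]. Speed limits (rad/s): [2.22, 2.22, 2.79, 2.79, 3.14, 3.14, 3.14].

### API

Orientations are given as a unit quaternion [x, y, z, w].
In Python, from bench import r gives the robot as it stands.
- The arm moves only by the tool step_arm, never from a script. Its argument "increments" is a list of rows, each a list of 2 entries, a list of its own where there are three numbers: the shift along the tool's x, y, z in m, then the turn, a rotation vector about the tool's x, y, z in rad. A call has 1 to 5 rows; each row is the pose to reach, as a shift and turn from the pose measured when the call began, along the tool's axes at that moment; what a row does not reach only later rows make up. A row lasts 1/10 s, in which the tool goes at most 50 mm and 8.59 degrees, less where a joint would pass 70% of its speed; a pose out of reach is approached as far as the arm can. A call with a gripper value outside its range is refused whole. "hand" is the closure, from -1 (fully open) to 1 (shut), so that 0 is half open, set as the call begins (left out, the last holds). The fingers move at their own pace and stop on an object; "grip_force" is the grip in N (left out, the last holds). Time passes only in rows, so rows that repeat a pose let the fingers close. It gives the time, the measured TCP pose, the force and the opening at its end, in the units of the state.
- r.read_state(): the state, without advancing time (a new reading comes with each control period).
- r.camera(name): name is "scene" or "top"; returns a dict with "pixels" (420x560x3 uint8, blue, green, red), "camera_matrix" (3x3 intrinsics, pixels), "extrinsics" (4x4, takes a point from camera to world coordinates). Camera axes: x right, y up, looking along -z (the intrinsics and any distortion apply to the point x, -y, -z); pixel columns grow to the right and rows downward; lengths in m; the calibration is good to about 2 mm. A picture is of the moment at which its call begins. There is no depth.
- r.close_job(): hands the job in, once; it reports no verdict.
The state is a dict: "time": time; "joint_positions": joint angles; "joint_vel": joint speeds; "joint_torque": joint torques, N m; "ee_pos": TCP position; "eef_rot": TCP orientation; "ft_force": force on the tool from outside, world axes, zero at the start; "torque": the same for the moment, N m; "width": finger opening in m.
Only numpy, scipy, OpenCV 4.12 (cv2) and the standard library are available. Lean on these libraries where they do the work, as an engineer would, in place of code of your own. Each camera call takes 0.05 s, during which the arm holds its last target.

### The job

Stack all the slide carriers from the mat crosswise on the dryer's grille so that air can pass between them: two on the two pale strips parallel to the key row, the next two across them 94 mm apart, centre to centre, a fifth (if there is one) across those again, an odd one on either side. Then lower the hood gently until it is shut, and press the keys one at a time in the order first, third, second, and last the large start key (counted from the robot's left), letting each come up again; leave the stack in order under the shut hood and the bottles, dish and tweezers alone.

Things in the scene. Friction and masses are not known exactly. Their poses are not given: they have to be found in the camera images.
- dryer: slide dryer: cream plinth 235 (x) x 265 (y) mm, dark square grille bed, top 22 mm above the bench, two flat pale strips under the bottom layer's places. Origin at bench level under the bed's centre; x points away from the control deck, y to the hood's hinge, z up. The deck (88 mm deep, top at z = 32 mm, centre line x = -163.5 mm) carries four keys in a row along y
- key_a (a joint): first key from the left as seen from the robot (the hinge end of the row), 26 mm across; plain white round spring key in a grey collar, joint value = how far it is pressed (m), 0 up, 0.006 fully down at 4 N; it springs back. Centre of its top face, in the dryer's frame: x = -163.5, y = 84, z = 54 mm
- key_b (a joint): second key from the left, 26 mm across; plain white round spring key in a grey collar, joint value = how far it is pressed (m), 0 up, 0.006 fully down at 4 N; it springs back. Centre of its top face, in the dryer's frame: x = -163.5, y = 33, z = 54 mm
- key_c (a joint): third key from the left, 26 mm across; plain white round spring key in a grey collar, joint value = how far it is pressed (m), 0 up, 0.006 fully down at 4 N; it springs back. Centre of its top face, in the dryer's frame: x = -163.5, y = -18, z = 54 mm
- key_d (a joint): fourth key, at the right-hand end of the row, larger: 38 mm across; the start key; plain white round spring key in a grey collar, joint value = how far it is pressed (m), 0 up, 0.006 fully down at 4 N; it springs back. Centre of its top face, in the dryer's frame: x = -163.5, y = -78, z = 54 mm
- hood (a joint): clear hood with cream edges, 210 (x) x 235 (y) mm, 78 mm high, 5 mm walls, inside height 73 mm, 0.35 kg, hinged along the dryer's +y edge (hinge line 130 mm from the bed's centre); joint value is the angle (rad): 0 shut flat on the plinth, about 1.8 standing open, 1.9 its limit. Its friction hinge keeps it where it is left; moving it takes about 3 N at the bar
- hood_bar (a point): middle of the hood's bar handle: steel bar 10 mm thick, 100 mm long between its stems, parallel to the dryer's x axis, 45 mm off the hood's wall on the far side from the hinge. Lies 280 mm from the hinge and 50 mm above it when shut; stands on top, about 0.28 m above the bench, when open
- hood_hinge (a point): middle of the hinge line, which is parallel to the dryer's x axis (22 mm above the bench); fixed to the dryer
- place_1a (a point): where the CENTRE of a carrier belongs in layer 1 (carriers of this layer lie along the dryer's y axis, parallel to the key row), 47 mm to the minus side of the bed's centre, 31 mm above the bench
- place_1b (a point): where the CENTRE of a carrier belongs in layer 1 (carriers of this layer lie along the dryer's y axis, parallel to the key row), 47 mm to the plus side of the bed's centre, 31 mm above the bench
- place_2a (a point): where the CENTRE of a carrier belongs in layer 2 (carriers of this layer lie along the dryer's x axis, across the key row), 47 mm to the minus side of the bed's centre, 49 mm above the bench
- place_2b (a point): where the CENTRE of a carrier belongs in layer 2 (carriers of this layer lie along the dryer's x axis, across the key row), 47 mm to the plus side of the bed's centre, 49 mm above the bench
- place_3a (a point): where the CENTRE of a carrier belongs in layer 3 (carriers of this layer lie along the dryer's y axis, parallel to the key row), 47 mm to the minus side of the bed's centre, 67 mm above the bench
- place_3b (a point): where the CENTRE of a carrier belongs in layer 3 (carriers of this layer lie along the dryer's y axis, parallel to the key row), 47 mm to the plus side of the bed's centre, 67 mm above the bench
- carrier_1: slide carrier: white plastic bar 135 x 28 x 18 mm, 70 g, a glass slide let into its top; origin at its CENTRE, x along its length, z up. All carriers are alike; three to five are present, at first flat on the mat
- carrier_2: slide carrier: white plastic bar 135 x 28 x 18 mm, 70 g, a glass slide let into its top; origin at its CENTRE, x along its length, z up. All carriers are alike; three to five are present, at first flat on the mat
- carrier_3: slide carrier: white plastic bar 135 x 28 x 18 mm, 70 g, a glass slide let into its top; origin at its CENTRE, x along its length, z up. All carriers are alike; three to five are present, at first flat on the mat
- carrier_4: slide carrier: white plastic bar 135 x 28 x 18 mm, 70 g, a glass slide let into its top; origin at its CENTRE, x along its length, z up. All carriers are alike; three to five are present, at first flat on the mat
- carrier_5: slide carrier: white plastic bar 135 x 28 x 18 mm, 70 g, a glass slide let into its top; origin at its CENTRE, x along its length, z up. All carriers are alike; three to five are present, at first flat on the mat
- reagent: amber reagent bottle, 56 mm across, 125 mm tall; origin under its centre. Bystander, leave alone
- dish: flat glass dish, 86 mm across, 16 mm high; origin under its centre. Bystander, leave alone
- tweezers: blue tweezers lying flat, 130 mm long, 9 mm high; origin under the middle. Bystander, leave alone
- stain: small amber jar with black cap, 44 mm across, 85 mm tall; origin under its centre. Bystander, leave alone

How it is judged:
On the way, in this order (a step that is already met when the one before it is completed fails the run):
1. all carriers present are stacked crosswise on the grille, each centre within 14 mm of a listed place and within 0.2 rad of its layer's direction, at rest, let go, hood still open (over 1.2 rad) (((angle between the x axis of carrier_1 and the y axis of dryer, either way round below 0.2 rad and (distance between carrier_1 and place_1a below 0.014 m or distance between carrier_1 and place_1b below 0.014 m or distance between carrier_1 and place_3a below 0.014 m or distance between carrier_1 and place_3b below 0.014 m)) or (angle between the x axis of carrier_1 and the x axis of dryer, either way round below 0.2 rad and (distance between carrier_1 and place_2a below 0.014 m or distance between carrier_1 and place_2b below 0.014 m))) and ((angle between the x axis of carrier_2 and the y axis of dryer, either way round below 0.2 rad and (distance between carrier_2 and place_1a below 0.014 m or distance between carrier_2 and place_1b below 0.014 m or distance between carrier_2 and place_3a below 0.014 m or distance between carrier_2 and place_3b below 0.014 m)) or (angle between the x axis of carrier_2 and the x axis of dryer, either way round below 0.2 rad and (distance between carrier_2 and place_2a below 0.014 m or distance between carrier_2 and place_2b below 0.014 m))) and ((angle between the x axis of carrier_3 and the y axis of dryer, either way round below 0.2 rad and (distance between carrier_3 and place_1a below 0.014 m or distance between carrier_3 and place_1b below 0.014 m or distance between carrier_3 and place_3a below 0.014 m or distance between carrier_3 and place_3b below 0.014 m)) or (angle between the x axis of carrier_3 and the x axis of dryer, either way round below 0.2 rad and (distance between carrier_3 and place_2a below 0.014 m or distance between carrier_3 and place_2b below 0.014 m))) and ((angle between the x axis of carrier_4 and the y axis of dryer, either way round below 0.2 rad and (distance between carrier_4 and place_1a below 0.014 m or distance between carrier_4 and place_1b below 0.014 m or distance between carrier_4 and place_3a below 0.014 m or distance between carrier_4 and place_3b below 0.014 m)) or (angle between the x axis of carrier_4 and the x axis of dryer, either way round below 0.2 rad and (distance between carrier_4 and place_2a below 0.014 m or distance between carrier_4 and place_2b below 0.014 m))) and ((angle between the x axis of carrier_5 and the y axis of dryer, either way round below 0.2 rad and (distance between carrier_5 and place_1a below 0.014 m or distance between carrier_5 and place_1b below 0.014 m or distance between carrier_5 and place_3a below 0.014 m or distance between carrier_5 and place_3b below 0.014 m)) or (angle between the x axis of carrier_5 and the x axis of dryer, either way round below 0.2 rad and (distance between carrier_5 and place_2a below 0.014 m or distance between carrier_5 and place_2b below 0.014 m))) and linear speed of each of carrier_1, carrier_2, carrier_3, carrier_4, carrier_5 below 0.02 m/s and value of joint hood above 1.2 rad and contact force between the fingers and carrier_1 below 0.05 N and contact force between the fingers and carrier_2 below 0.05 N and contact force between the fingers and carrier_3 below 0.05 N and contact force between the fingers and carrier_4 below 0.05 N and contact force between the fingers and carrier_5 below 0.05 N), for 0.3 s.
2. the hood is shut (within 0.04 rad of its stop) (value of joint hood below 0.04 rad), for 0.3 s.
3. the first (left-hand) key is pressed down at least 4 mm, with the other three keys up and the hood shut (value of joint key_a above 0.004 m and value of joint hood below 0.05 rad and value of joint each of key_b, key_c, key_d below 0.002 m), for 0.04 s.
4. the third key is pressed down at least 4 mm, with the other three keys up and the hood shut (value of joint key_c above 0.004 m and value of joint hood below 0.05 rad and value of joint each of key_a, key_b, key_d below 0.002 m), for 0.04 s.
5. the second key is pressed down at least 4 mm, with the other three keys up and the hood shut (value of joint key_b above 0.004 m and value of joint hood below 0.05 rad and value of joint each of key_a, key_c, key_d below 0.002 m), for 0.04 s.
6. the large start (right-hand) key is pressed down at least 4 mm, with the other three keys up and the hood shut (value of joint key_d above 0.004 m and value of joint hood below 0.05 rad and value of joint each of key_a, key_b, key_c below 0.002 m), for 0.04 s.
At the end, for the whole second after the job is handed in: every carrier present lies in the crosswise stack (centre within 14 mm of one of the listed places: 47 mm either side of the bed's centre, layers 18 mm high, length within 0.2 rad of that layer's direction), at rest under the hood; the hood is shut within 0.04 rad; all four keys are up again (((angle between the x axis of carrier_1 and the y axis of dryer, either way round below 0.2 rad and (distance between carrier_1 and place_1a below 0.014 m or distance between carrier_1 and place_1b below 0.014 m or distance between carrier_1 and place_3a below 0.014 m or distance between carrier_1 and place_3b below 0.014 m)) or (angle between the x axis of carrier_1 and the x axis of dryer, either way round below 0.2 rad and (distance between carrier_1 and place_2a below 0.014 m or distance between carrier_1 and place_2b below 0.014 m))) and ((angle between the x axis of carrier_2 and the y axis of dryer, either way round below 0.2 rad and (distance between carrier_2 and place_1a below 0.014 m or distance between carrier_2 and place_1b below 0.014 m or distance between carrier_2 and place_3a below 0.014 m or distance between carrier_2 and place_3b below 0.014 m)) or (angle between the x axis of carrier_2 and the x axis of dryer, either way round below 0.2 rad and (distance between carrier_2 and place_2a below 0.014 m or distance between carrier_2 and place_2b below 0.014 m))) and ((angle between the x axis of carrier_3 and the y axis of dryer, either way round below 0.2 rad and (distance between carrier_3 and place_1a below 0.014 m or distance between carrier_3 and place_1b below 0.014 m or distance between carrier_3 and place_3a below 0.014 m or distance between carrier_3 and place_3b below 0.014 m)) or (angle between the x axis of carrier_3 and the x axis of dryer, either way round below 0.2 rad and (distance between carrier_3 and place_2a below 0.014 m or distance between carrier_3 and place_2b below 0.014 m))) and ((angle between the x axis of carrier_4 and the y axis of dryer, either way round below 0.2 rad and (distance between carrier_4 and place_1a below 0.014 m or distance between carrier_4 and place_1b below 0.014 m or distance between carrier_4 and place_3a below 0.014 m or distance between carrier_4 and place_3b below 0.014 m)) or (angle between the x axis of carrier_4 and the x axis of dryer, either way round below 0.2 rad and (distance between carrier_4 and place_2a below 0.014 m or distance between carrier_4 and place_2b below 0.014 m))) and ((angle between the x axis of carrier_5 and the y axis of dryer, either way round below 0.2 rad and (distance between carrier_5 and place_1a below 0.014 m or distance between carrier_5 and place_1b below 0.014 m or distance between carrier_5 and place_3a below 0.014 m or distance between carrier_5 and place_3b below 0.014 m)) or (angle between the x axis of carrier_5 and the x axis of dryer, either way round below 0.2 rad and (distance between carrier_5 and place_2a below 0.014 m or distance between carrier_5 and place_2b below 0.014 m))) and linear speed of each of carrier_1, carrier_2, carrier_3, carrier_4, carrier_5 below 0.02 m/s and value of joint hood below 0.04 rad and value of joint each of key_a, key_b, key_c, key_d below 0.0015 m); the robot touches nothing.
It fails at once if the hood is slammed: it moves shut faster than 1.2 rad/s in its last 0.3 rad (value of joint hood below 0.3 rad and velocity of joint hood below -1.2 rad/s).
It fails at once if a key is pressed (over 3 mm) while the hood is open more than 0.1 rad (value of joint hood above 0.1 rad and value of joint any of key_a, key_b, key_c, key_d above 0.003 m).
It fails at once if two keys are pressed (over 3 mm) at once (value of joint each of key_a, key_b above 0.003 m or value of joint each of key_a, key_c above 0.003 m or value of joint each of key_a, key_d above 0.003 m or value of joint each of key_b, key_c above 0.003 m or value of joint each of key_b, key_d above 0.003 m or value of joint each of key_c, key_d above 0.003 m).
It fails at once if a bottle, the dish or the tweezers is moved more than 40 mm (distance of any of reagent, dish, tweezers, stain from where it was at the start of the episode above 0.04 m).
Of carrier_1, carrier_2, carrier_3, carrier_4, carrier_5 only 3 to 5 are there at a start; the rules pass over those that are not, and their reading is None.
At some moment in a run one of carrier_1, carrier_2, carrier_3, carrier_4, carrier_5 may be knocked a few centimetres aside while the robot is not near it.
Once in a run the grip may slacken for a moment while it holds something.
It also fails if it takes over 210 s, if anything falls off the work surface, if the arm or the gripper's body presses on something with over 40 N, if the wrist force passes 120 N, or if a joint passes its speed limit or range.

## Working session

There is one attempt and no reset: what is moved stays moved. The work goes in short steps, Python scripts to look and compute and a tool call to move; the robot and the scene stay as the last step left them, time stands still between calls to the robot, and variables do not carry over. Pictures are saved under pics/ and viewed, and the job is handed in when it is done.

Besides the shell and the picture viewer there is one more tool, called after "Request:" as a command line: name --argument value ..., lists and objects as JSON in quotes. step_arm: Moves the arm, as the interface text tells. Its arguments: {"type":"object","properties":{"increments":{"type":"array"},"hand":{"type":"number"},"grip_force":{"type":"number"}},"required":["increments"]}

```bash
mkdir -p pics; ls; python3 - <<'E'
from bench import r
import cv2,numpy as np
s=r.read_state();print(s)
for n in("scene","top"):
    c=r.camera(n);cv2.imwrite(f"pics/{n}0.png",c["pixels"]);print(n,c["camera_matrix"],c["extrinsics"],[k for k in c])
E
```

```text
pics
{'time': 0.0, 'joint_positions': array([ 1.17837342,  0.3328898 , -0.06470775,  1.46092429,  0.02159538,
        1.34992208, -0.08847661]), 'joint_vel': array([-1.57484807e-03,  3.39634910e-04,  8.76043853e-04,  8.60390529e-05,
       -1.39634622e-03, -3.88311862e-04,  1.45011531e-06]), 'joint_torque': array([-1.38246352e-03, -6.23231864e+01,  2.38508976e-02, -3.89882183e+01,
       -6.12425990e-02,  3.98320542e-02,  1.94622689e-04]), 'ee_pos': array([ 0.22576567, -0.58238161,  0.2217509 ]), 'eef_rot': array([ 9.82947650e-01,  1.83884183e-01, -1.62596450e-04, -7.05580117e-04]), 'ft_force': array([-0.09881043,  0.55936332, -0.2567562 ]), 'torque': array([-0.0090888 , -0.023644  , -0.06570814]), 'width': 0.08680681445465746}
scene [[526.11498507   0.         280.29436054]
 [  0.         526.11498507 200.98002046]
 [  0.           0.           1.        ]] [[ 0.4259895  -0.66603263  0.61231812  1.34971924]
 [ 0.90467058  0.32121217 -0.27998906 -0.34431179]
 [-0.01020218  0.67321859  0.73937314  1.03075574]
 [ 0.          0.          0.          1.        ]] ['pixels', 'camera_matrix', 'extrinsics']
top [[540.46244602   0.         281.56675196]
 [  0.         540.46244602 204.25050282]
 [  0.           0.           1.        ]] [[-0.01274884  0.97851387 -0.2057865   0.2212507 ]
 [-0.99990538 -0.01141211  0.0076814   0.05866654]
 [ 0.0051679   0.20586495  0.97856677  1.62252933]
 [ 0.          0.          0.          1.        ]] ['pixels', 'camera_matrix', 'extrinsics']
```

View pics/scene0.png

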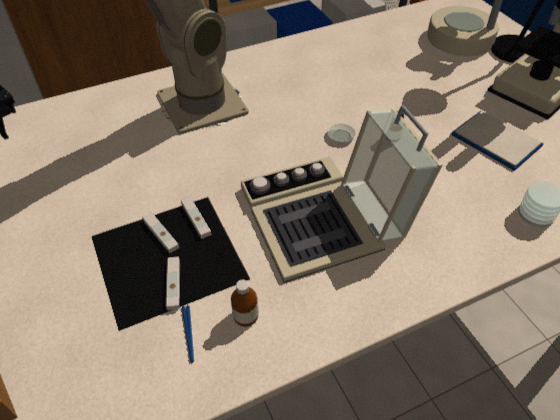

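View pics/top0.png

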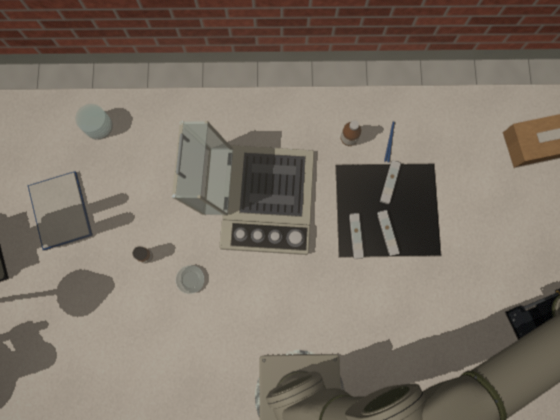

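The pictures show three carriers on the mat (top view near (391,182), (388,232), (357,236)). The dryer is centred near (272,184), with its hood open to the left and its keys at row ~236. I'll enlarge both views.

```bash
cat > h.py <<'E'
import numpy as np,cv2,json
from scipy.optimize import least_squares
from scipy.spatial.transform import Rotation as R
CAM={"scene":(np.array([[526.11498507,0,280.29436054],[0,526.11498507,200.98002046],[0,0,1]]),np.array([[0.4259895,-0.66603263,0.61231812,1.34971924],[0.90467058,0.32121217,-0.27998906,-0.34431179],[-0.01020218,0.67321859,0.73937314,1.03075574],[0,0,0,1]])),
"top":(np.array([[540.46244602,0,281.56675196],[0,540.46244602,204.25050282],[0,0,1]]),np.array([[-0.01274884,0.97851387,-0.2057865,0.2212507],[-0.99990538,-0.01141211,0.0076814,0.05866654],[0.0051679,0.20586495,0.97856677,1.62252933],[0,0,0,1]]))}
def proj(n,p):
    K,E=CAM[n];p=np.atleast_2d(p);q=(p-E[:3,3])@E[:3,:3];q=q*[1,-1,-1];u=q@K.T;return u[:,:2]/u[:,2:]
def ray(n,uv,z):
    K,E=CAM[n];uv=np.atleast_2d(uv);d=np.c_[uv,np.ones(len(uv))]@np.linalg.inv(K).T*[1,-1,-1]@E[:3,:3].T
    t=(z-E[2,3])/d[:,2:];return E[:3,3]+d*t
def crop(im,x0,y0,x1,y1,s,fn):
    c=cv2.resize(im[y0:y1,x0:x1],None,fx=s,fy=s,interpolation=cv2.INTER_CUBIC);
    for x in range((x0+9)//10*10,x1,10): cv2.putText(c,str(x),(int((x-x0)*s),8),0,.3,(0,255,255));cv2.line(c,(int((x-x0+.5)*s),10),(int((x-x0+.5)*s),15),(0,255,255),1)
    for y in range((y0+9)//10*10,y1,10): cv2.putText(c,str(y),(0,int((y-y0+.5)*s)+4),0,.3,(0,255,255));cv2.line(c,(20,int((y-y0+.5)*s)),(26,int((y-y0+.5)*s)),(0,255,255),1)
    cv2.imwrite(fn,c)
E
python3 - <<'E'
from h import *
t=cv2.imread("pics/top0.png");s=cv2.imread("pics/scene0.png")
crop(t,335,150,445,265,5,"pics/t_mat.png");crop(t,170,115,325,260,4,"pics/t_dry.png")
# white blobs
g=t[150:265,335:445].min(2);_,m=cv2.threshold(g,110,255,0)
cs,_=cv2.findContours(m,0,1)
for c in cs:
    if cv2.contourArea(c)>80: 
        rct=cv2.minAreaRect(c);M=cv2.moments(c);print([M['m10']/M['m00']+335,M['m01']/M['m00']+150],rct,cv2.contourArea(c))
E
```

```text
[387.7951531778692, 232.80887059899405] ((52.6828498840332, 82.74212646484375), (44.70840835571289, 9.41042709350586), 73.49563598632812) 364.5
[392.8888553307158, 199.4760898016712] ((54.49999237060547, 56.99999237060547), (108.99998474121094, 113.99998474121094), -0.0) 3311.0
```

View pics/t_mat.png

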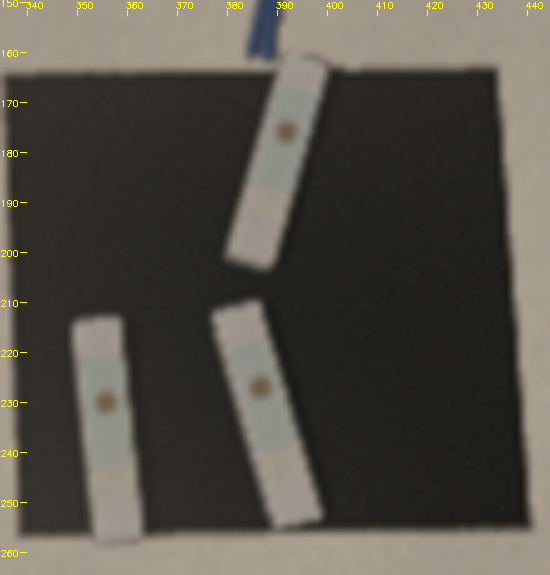

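View pics/t_dry.png

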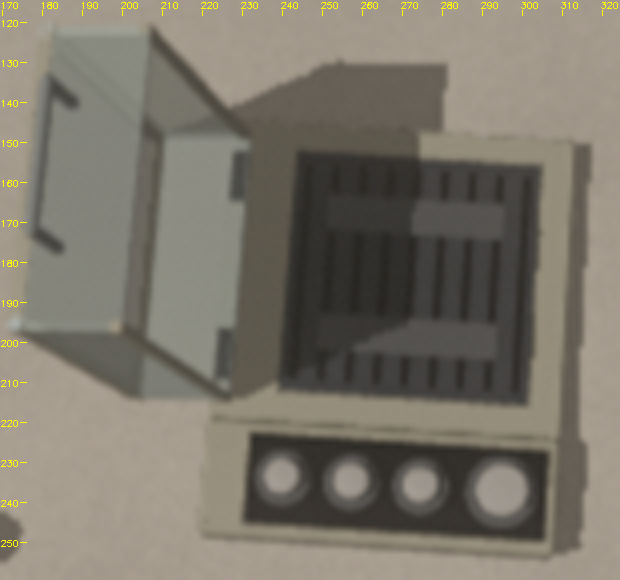

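```bash
python3 - <<'E'
from h import *
s=cv2.imread("pics/scene0.png")
crop(s,235,150,395,275,4.5,"pics/s_dry.png");crop(s,130,190,225,315,4.5,"pics/s_mat.png")
E
```

```text
(no output)
```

View pics/s_dry.png

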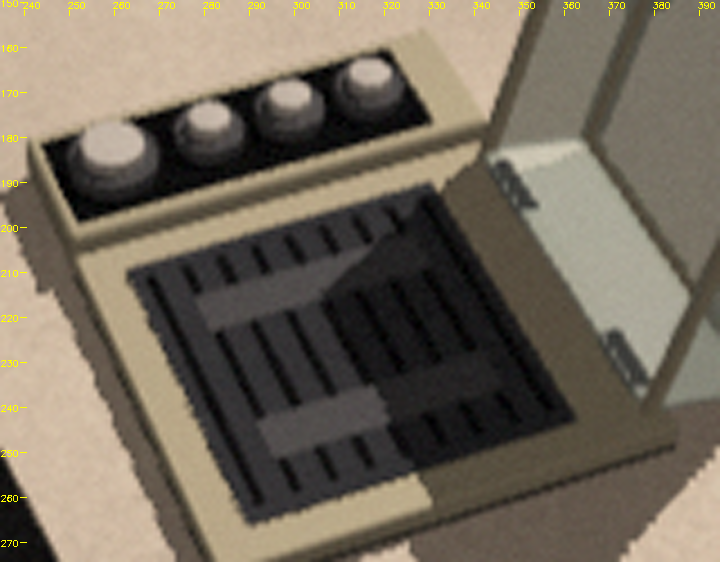

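View pics/s_mat.png

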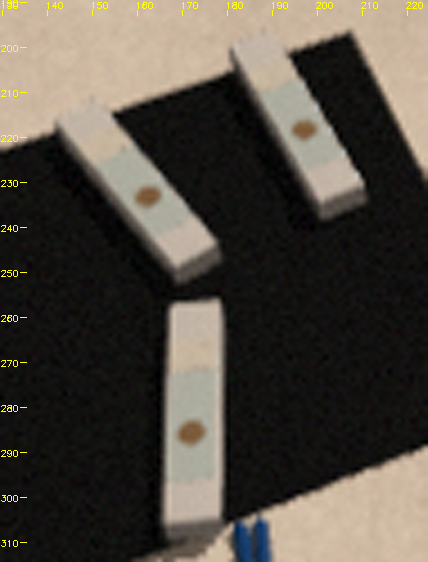

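```bash
cat > fit0.py <<'E'
from h import *
# dryer fit: x,y,yaw, per-camera small bias
keys=np.array([[-163.5,84,54],[-163.5,33,54],[-163.5,-18,54],[-163.5,-78,54]])/1e3
kt=[(239.75,233.25),(257.25,234.5),(274.25,235.75),(294.75,237)];ks=[(316.9,165.5),(299.4,170.8),(281.6,175.7),(259.4,181.1)]
bt=[(244,152),(305.25,155.75),(301.25,215.5),(239.25,212)];bs=[(362.3,242.8),(290.1,265.5),(262.9,209.5),(330,190.6)]
def bed(h):return np.array([[h,h,.022],[h,-h,.022],[-h,-h,.022],[-h,h,.022]])
def T(p,x,y,a):
    c,s=np.cos(a),np.sin(a);return np.c_[x+c*p[:,0]-s*p[:,1],y+s*p[:,0]+c*p[:,1],p[:,2]]
def f(v):
    P=np.r_[T(keys,*v[:3]),T(bed(v[3]),*v[:3])]
    return np.r_[(proj("top",P)-np.r_[kt,bt]).ravel(),(proj("scene",P)-np.r_[ks,bs]).ravel()]
o=least_squares(f,[.55,.1,0,.09],loss="soft_l1");print("dryer",o.x,np.round(f(o.x).reshape(-1,2),1).tolist())
if __name__=="__main__":
  C={"A":([(391.1,159.9),(400.5,162.7),(388.9,203.5),(379.3,201.1)],[(178.8,305.1),(165.7,305.7),(167.3,257.1),(178.6,255.7)]),
  "B":([(376.9,211.9),(386.5,209.3),(399.3,253.5),(389.3,255.1)],[(178,243.3),(168.4,248.4),(141.7,216.2),(151.3,211.1)]),
  "C":([(348.9,213.9),(358.9,212.7),(363.1,257.7),(353.1,258.1)],[(210.8,231.1),(201.1,235.7),(180.8,200.2),(191.1,196.8)])}
  q=np.array([[.0675,.014,0],[.0675,-.014,0],[-.0675,-.014,0],[-.0675,.014,0]])
  for k,(t,s) in C.items():
    P0=ray("top",t,.02).mean(0)
    def g(v):
        P=T(q,*v[:3])+[0,0,v[3]];return np.r_[(proj("top",P)-t).ravel(),(proj("scene",P)-s).ravel()]
    o=least_squares(g,[P0[0],P0[1],0,.02],loss="soft_l1");print(k,o.x,np.round(g(o.x).reshape(-1,2),1).tolist())
E
python3 fit0.py
```

```text
dryer [ 0.62271091  0.07245153 -0.07946372  0.09388349] [[0.3, -0.2], [0.1, -0.3], [0.5, -0.4], [0.4, -0.3], [0.5, 0.1], [-0.1, 0.3], [0.3, 0.3], [0.2, -0.4], [0.1, -0.3], [-0.1, -0.8], [-0.3, -0.7], [0.4, -0.2], [0.3, -0.1], [0.0, 0.2], [0.4, -0.2], [0.4, -0.5]]
A [ 0.62552803 -0.28769512 -0.31723737  0.01781928] [[0.4, 0.2], [-0.2, 0.1], [-0.0, 0.1], [0.7, -0.2], [-0.1, -0.4], [0.2, 0.4], [-0.1, -0.1], [0.5, 0.0]]
B [ 0.46850914 -0.27226315  0.22753159  0.02008887] [[0.5, 0.0], [-0.2, 0.5], [-0.5, -0.5], [0.5, 0.1], [0.5, 0.0], [-0.0, 0.7], [-0.2, -0.3], [0.0, -0.4]]
C [ 0.46084144 -0.1759009   0.05462735  0.0163535 ] [[0.3, -0.2], [-0.5, 0.4], [-0.4, -0.2], [0.3, 0.0], [0.4, 0.3], [-0.4, -0.0], [0.1, 0.1], [-0.3, -0.3]]
```

```bash
cat > go.py <<'E'
import sys
from h import *
from bench import r
def rel(p,yawdeg,verbose=True):
    s=r.read_state();q=R.from_quat(s["eef_rot"]);m=q.as_matrix()
    sh=m.T@(np.array(p)-s["ee_pos"])
    y=np.radians(yawdeg);T=R.from_matrix(np.array([[np.cos(y),np.sin(y),0],[np.sin(y),-np.cos(y),0],[0,0,-1]]))
    rv=(q.inv()*T).as_rotvec()
    print("t",round(s["time"],2),"tcp",s["ee_pos"].round(4),"yaw",round(np.degrees(np.arctan2(m[1,0],m[0,0])),1),"F",s["ft_force"].round(1),"w",round(s["width"],4),"j",s["joint_positions"].round(2))
    print("shift",sh.round(4).tolist(),"rv",rv.round(4).tolist())
if __name__=="__main__":
    a=[float(v) for v in sys.argv[1:]];rel(a[:3],a[3])
E
python3 - <<'E'
from h import *
print(ray("top",[(348,142),(352,127)],[[0],[.125]]),ray("top",[(142,255),(191,278)],0))
E
python3 go.py .461 -.176 .12 3.1
```

```text
[[ 0.76014074 -0.1656185   0.        ]
 [ 0.76437087 -0.16177936  0.125     ]] [[0.41155098 0.4672112  0.        ]
 [0.34106293 0.3186397  0.        ]]
t 0.1 tcp [ 0.2258 -0.5824  0.2218] yaw 21.2 F [ 0.1 -0.1 -0.4] w 0.087 j [ 1.18  0.33 -0.06  1.46  0.02  1.35 -0.09]
shift [0.3662, -0.2938, 0.1022] rv [-0.0012, 0.0003, 0.3157]
```

Request:
step_arm --increments '[[[0.366, -0.294, 0.0], [0, 0, 0.316]], [[0.366, -0.294, 0.0], [0, 0, 0.316]], [[0.366, -0.294, 0.0], [0, 0, 0.316]], [[0.366, -0.294, 0.0], [0, 0, 0.316]], [[0.366, -0.294, 0.0], [0, 0, 0.316]]]' --hand -0.3 --grip_force 25

```text
time: 0.6
ee_pos: [0.3509, -0.3653, 0.2222]
eef_rot: [1.0, 0.027, -0.0, -0.001]
ft_force: [0.8, 0.4, 0.1]
width: 0.0592
```

```bash
python3 go.py .461 -.176 .10 3.1
```

```text
t 0.6 tcp [ 0.3509 -0.3653  0.2222] yaw 3.1 F [0.8 0.4 0.1] w 0.0592 j [ 0.9   0.08 -0.19  1.76  0.02  1.3  -0.82]
shift [0.1202, -0.1829, 0.1223] rv [-0.0012, 0.0008, -0.0003]
```

Request:
step_arm --increments '[[[0.12, -0.183, 0.12], [0, 0, 0]], [[0.12, -0.183, 0.12], [0, 0, 0]], [[0.12, -0.183, 0.12], [0, 0, 0]], [[0.12, -0.183, 0.12], [0, 0, 0]], [[0.12, -0.183, 0.12], [0, 0, 0]]]'

```text
time: 1.1
ee_pos: [0.4605, -0.1754, 0.1021]
eef_rot: [1.0, 0.027, -0.0, -0.001]
ft_force: [1.1, -0.6, -0.0]
width: 0.0565
```

```bash
python3 go.py .461 -.176 .006 3.1; python3 - <<'E'
from h import *
from bench import r
s=r.camera("scene")["pixels"];cv2.imwrite("pics/scene1.png",s);crop(s,90,150,350,330,3,"pics/s1.png")
t=r.camera("top")["pixels"];cv2.imwrite("pics/top1.png",t)
E
```

```text
t 1.1 tcp [ 0.4605 -0.1754  0.1021] yaw 3.1 F [ 1.1 -0.6 -0. ] w 0.0565 j [ 0.64  0.18 -0.39  1.93  0.08  1.05 -1.31]
shift [0.0005, 0.0007, 0.0961] rv [-0.0011, 0.0006, -0.0006]
```

View pics/s1.png

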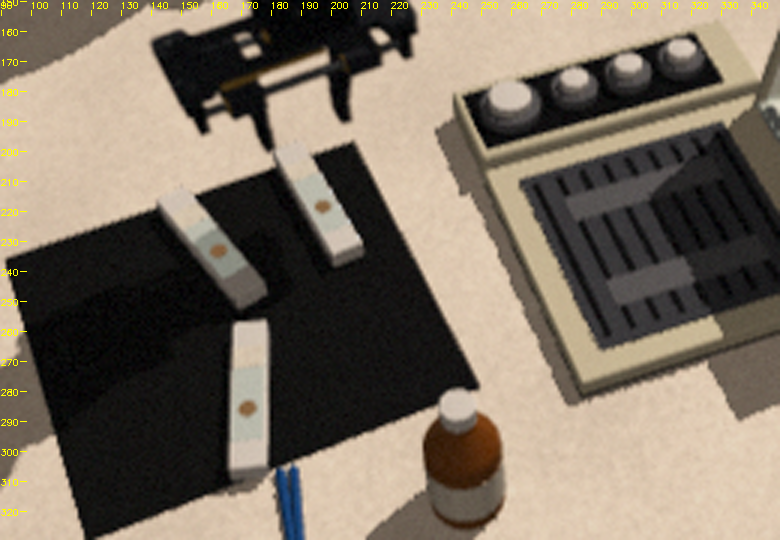

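The carriers haven't moved: C is at (195,218), B at (162,233) and A at (172,285). The jaws straddle C, so I'll go down.

Request:
step_arm --increments '[[[0.0005, 0.0007, 0.045], [0, 0, 0]], [[0.0005, 0.0007, 0.075], [0, 0, 0]], [[0.0005, 0.0007, 0.09], [0, 0, 0]], [[0.0005, 0.0007, 0.096], [0, 0, 0]], [[0.0005, 0.0007, 0.096], [0, 0, 0]]]'

```text
time: 1.7
ee_pos: [0.4603, -0.1704, 0.0042]
eef_rot: [1.0, 0.031, -0.003, -0.003]
ft_force: [0.5, -0.5, -0.4]
width: 0.0566
```

Request:
step_arm --increments '[[[0, 0, 0], [0, 0, 0]], [[0, 0, 0], [0, 0, 0]], [[0, 0, 0], [0, 0, 0]], [[0, 0, 0], [0, 0, 0]], [[0, 0, 0], [0, 0, 0]]]' --hand 1

```text
time: 2.2
ee_pos: [0.4605, -0.1708, 0.0044]
eef_rot: [1.0, 0.031, -0.003, -0.003]
ft_force: [0.2, -1.5, 1.7]
width: 0.0275
```

Request:
step_arm --increments '[[[0, 0, -0.03], [0, 0, 0]], [[0, 0, -0.08], [0, 0, 0]], [[0, 0, -0.13], [0, 0, 0]], [[0, 0, -0.15], [0, 0, 0]], [[0, 0, -0.15], [0, 0, 0]]]'

```text
time: 2.7
ee_pos: [0.4631, -0.172, 0.1578]
eef_rot: [1.0, 0.031, -0.0, -0.001]
ft_force: [0.2, -1.0, -0.8]
width: 0.028
```

```bash
cat > places.py <<'E'
import numpy as np
X,Y,a=0.6227,0.0725,-0.0795
def w(x,y): return X+np.cos(a)*x-np.sin(a)*y, Y+np.sin(a)*x+np.cos(a)*y
if __name__=="__main__":
  for n,p in dict(a1=(-.047,0),b1=(.047,0),a2=(0,-.047),b2=(0,.047),ka=(-.1635,.084),kb=(-.1635,.033),kc=(-.1635,-.018),kd=(-.1635,-.078),hinge=(0,.13)).items(): print(n,np.round(w(*p),4))
E
python3 places.py;python3 go.py .5758 .0762 .12 85.4;python3 - <<'E'
from h import *
from bench import r
s=r.camera("scene")["pixels"];cv2.imwrite("pics/scene2.png",s);crop(s,90,90,350,270,3,"pics/s2.png")
E
```

```text
a1 [0.5758 0.0762]
b1 [0.6696 0.0688]
a2 [0.619  0.0256]
b2 [0.6264 0.1194]
ka [0.4664 0.1692]
kb [0.4623 0.1184]
kc [0.4583 0.0675]
kd [0.4535 0.0077]
hinge [0.633  0.2021]
t 2.7 tcp [ 0.4631 -0.172   0.1578] yaw 3.5 F [ 0.2 -1.  -0.8] w 0.028 j [ 0.65  0.12 -0.4   1.87  0.05  1.17 -1.28]
shift [0.1278, -0.2407, 0.0384] rv [-0.0022, -0.002, -1.4288]
```

View pics/s2.png

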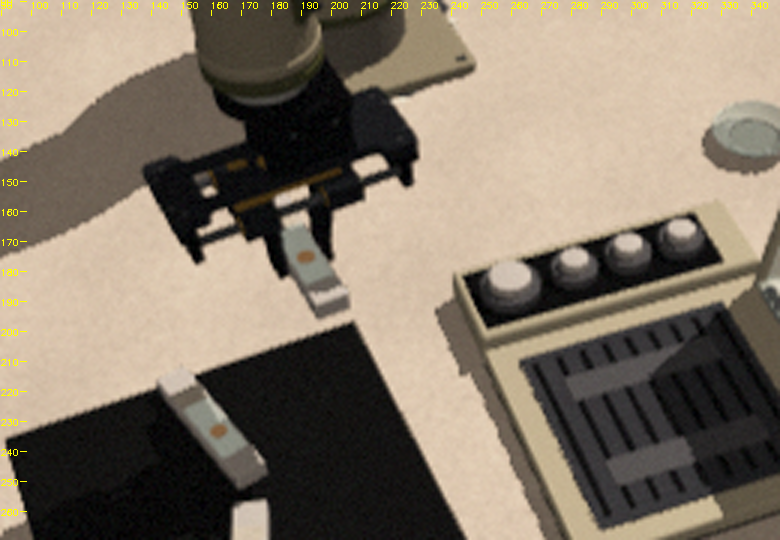

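Request:
step_arm --increments '[[[0.064, -0.12, 0.0], [0, 0, -0.15]], [[0.064, -0.12, 0.0], [0, 0, -0.3]], [[0.064, -0.12, 0.0], [0, 0, -0.45]], [[0.064, -0.12, 0.0], [0, 0, -0.6]], [[0.064, -0.12, 0.0], [0, 0, -0.75]]]'

```text
time: 3.25
ee_pos: [0.5176, -0.0462, 0.1537]
eef_rot: [0.917, 0.399, -0.002, -0.004]
ft_force: [0.6, -0.3, -0.4]
width: 0.028
```

```bash
python3 go.py .5758 .0762 .12 85.4
```

```text
t 3.25 tcp [ 0.5176 -0.0462  0.1537] yaw 47.0 F [ 0.6 -0.3 -0.4] w 0.028 j [ 0.52  0.21 -0.57  1.8   0.11  1.18 -0.84]
shift [0.1293, -0.0406, 0.0339] rv [-0.0082, -0.0022, -0.6697]
```

Request:
step_arm --increments '[[[0.129, -0.04, 0.01], [-0.002, 0, -0.15]], [[0.129, -0.04, 0.02], [-0.004, 0, -0.3]], [[0.129, -0.04, 0.03], [-0.006, -0.002, -0.45]], [[0.129, -0.04, 0.034], [-0.008, -0.002, -0.6]], [[0.129, -0.04, 0.034], [-0.008, -0.002, -0.67]]]'

```text
time: 3.75
ee_pos: [0.5743, 0.0775, 0.1166]
eef_rot: [0.732, 0.682, -0.001, -0.002]
ft_force: [0.1, -0.7, -0.2]
width: 0.0281
```

```bash
python3 go.py .5758 .0762 .06 85.4
```

```text
t 3.75 tcp [0.5743 0.0775 0.1166] yaw 85.9 F [ 0.1 -0.7 -0.2] w 0.0281 j [ 0.37  0.41 -0.71  1.68  0.28  1.16 -0.49]
shift [-0.0013, 0.0019, 0.0565] rv [-0.0053, -0.0011, 0.0096]
```

Request:
step_arm --increments '[[[-0.0013, 0.002, 0.03], [-0.005, -0.001, 0.01]], [[-0.0013, 0.002, 0.055], [-0.005, -0.001, 0.01]], [[-0.0013, 0.002, 0.066], [-0.005, -0.001, 0.01]], [[-0.0013, 0.002, 0.071], [-0.005, -0.001, 0.01]], [[-0.0013, 0.002, 0.071], [-0.005, -0.001, 0.01]]]'

```text
time: 4.25
ee_pos: [0.5755, 0.0763, 0.0451]
eef_rot: [0.735, 0.678, -0.0, -0.001]
ft_force: [0.0, -0.0, -0.3]
width: 0.028
```

```bash
python3 go.py .5758 .0762 .0255 85.4; python3 - <<'E'
from h import *
from bench import r
s=r.camera("scene")["pixels"];cv2.imwrite("pics/scene3.png",s);crop(s,200,90,400,270,4,"pics/s3.png")
E
```

```text
t 4.25 tcp [0.5755 0.0763 0.0451] yaw 85.4 F [ 0.  -0.  -0.3] w 0.028 j [ 0.34  0.49 -0.68  1.74  0.35  1.04 -0.54]
shift [-0.0001, 0.0003, 0.0196] rv [-0.0014, -0.0002, -0.0002]
```

View pics/s3.png

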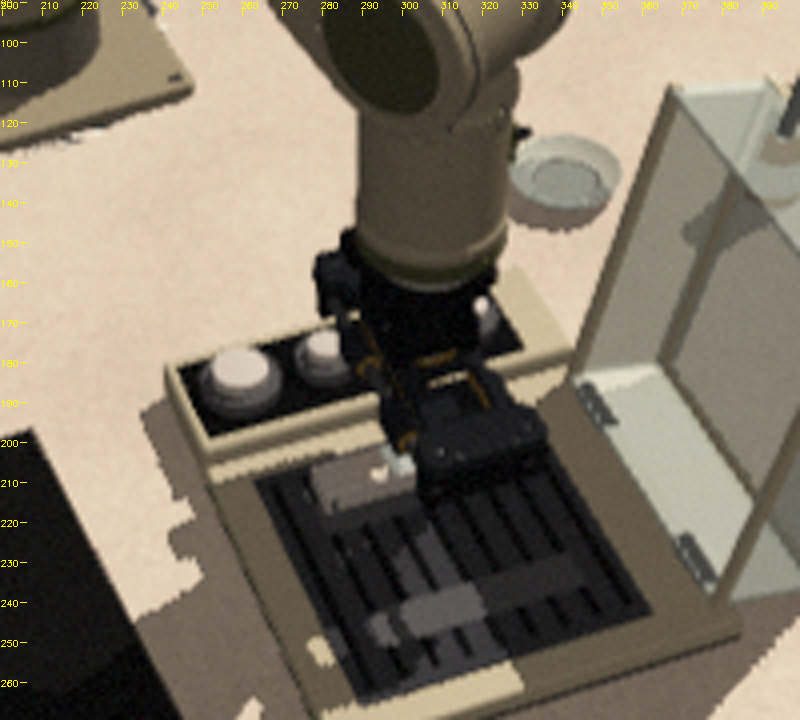

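The carrier is level above the near strip, with its end at (281,212). I'll lower it.

Request:
step_arm --increments '[[[0, 0, 0.008], [0, 0, 0]], [[0, 0, 0.014], [0, 0, 0]], [[0, 0, 0.018], [0, 0, 0]], [[0, 0, 0.02], [0, 0, 0]], [[0, 0, 0.02], [0, 0, 0]]]'

```text
time: 4.8
ee_pos: [0.5759, 0.0764, 0.0256]
eef_rot: [0.735, 0.678, -0.0, -0.0]
ft_force: [0.3, -0.4, -0.5]
width: 0.0278
```

Request:
step_arm --increments '[[[0, 0, 0], [0, 0, 0]], [[0, 0, 0], [0, 0, 0]], [[0, 0, 0], [0, 0, 0]]]' --hand -0.1

```text
time: 5.1
ee_pos: [0.576, 0.0764, 0.0259]
eef_rot: [0.735, 0.678, 0.0, -0.0]
ft_force: [0.1, 0.0, 0.4]
width: 0.0431
```

Request:
step_arm --increments '[[[0, 0, -0.02], [0, 0, 0]], [[0, 0, -0.06], [0, 0, 0]], [[0, 0, -0.1], [0, 0, 0]], [[0, 0, -0.15], [0, 0, 0]], [[0, 0, -0.15], [0, 0, 0]]]' --hand -0.3

```text
time: 5.6
ee_pos: [0.5793, 0.0776, 0.183]
eef_rot: [0.735, 0.678, 0.004, 0.003]
ft_force: [-0.0, 1.1, -0.9]
width: 0.0566
```

```bash
python3 go.py .4685 -.2723 .15 13
```

```text
t 5.6 tcp [0.5793 0.0776 0.183 ] yaw 85.4 F [-0.   1.1 -0.9] w 0.0566 j [ 0.38  0.35 -0.73  1.61  0.24  1.27 -0.47]
shift [-0.3577, -0.0826, 0.0314] rv [0.0075, -0.0083, 1.2635]
```

Request:
step_arm --increments '[[[-0.22, -0.05, 0.01], [0.001, -0.001, 0.15]], [[-0.22, -0.05, 0.01], [0.002, -0.002, 0.3]], [[-0.22, -0.05, 0.01], [0.003, -0.003, 0.45]], [[-0.22, -0.05, 0.01], [0.004, -0.004, 0.6]], [[-0.22, -0.05, 0.01], [0.004, -0.004, 0.74]]]'

```text
time: 6.1
ee_pos: [0.5101, -0.1428, 0.1719]
eef_rot: [0.933, 0.361, 0.002, 0.002]
ft_force: [0.9, -0.2, -0.1]
width: 0.0564
```

```bash
python3 go.py .4685 -.2723 .15 13;python3 - <<'E'
from h import *
from bench import r
s=r.camera("scene")["pixels"];cv2.imwrite("pics/scene4.png",s);crop(s,90,100,350,330,3,"pics/s4.png")
E
```

```text
t 6.1 tcp [ 0.5101 -0.1428  0.1719] yaw 42.3 F [ 0.9 -0.2 -0.1] w 0.0564 j [ 0.66  0.2  -0.53  1.76  0.11  1.21 -0.73]
shift [-0.1181, 0.0676, 0.0221] rv [0.0045, -0.0031, 0.5121]
```

View pics/s4.png

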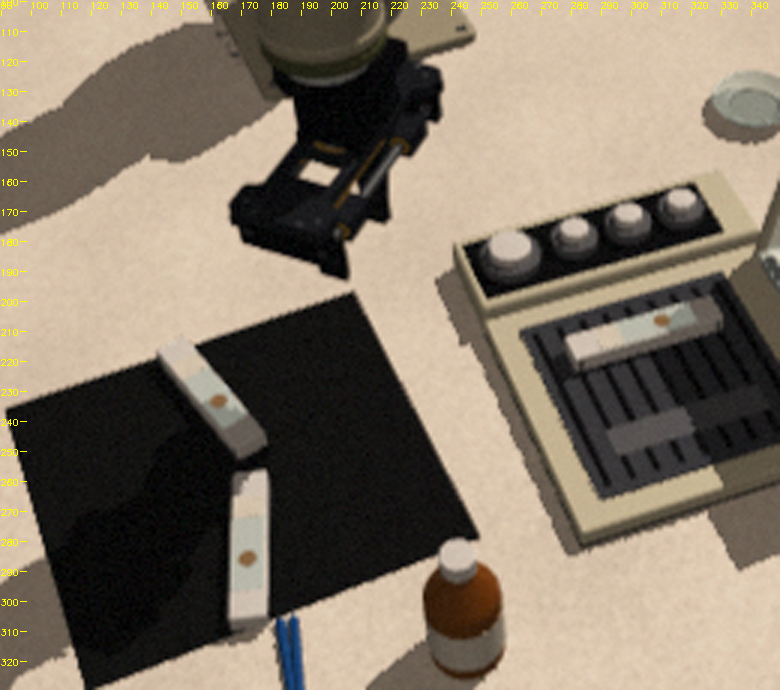

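The first carrier lies on the near strip, running from (280,214) to (325,197). A and B haven't moved. Next is B.

Request:
step_arm --increments '[[[-0.118, 0.068, 0.04], [0.002, -0.001, 0.15]], [[-0.118, 0.068, 0.06], [0.003, -0.002, 0.3]], [[-0.118, 0.068, 0.08], [0.004, -0.003, 0.45]], [[-0.118, 0.068, 0.09], [0.0045, -0.003, 0.512]], [[-0.118, 0.068, 0.09], [0.0045, -0.003, 0.512]]]'

```text
time: 6.65
ee_pos: [0.4644, -0.276, 0.0791]
eef_rot: [0.994, 0.105, -0.002, -0.001]
ft_force: [-0.4, 0.7, -0.4]
width: 0.0564
```

```bash
python3 go.py .4685 -.2723 .006 13
```

```text
t 6.65 tcp [ 0.4644 -0.276   0.0791] yaw 12.1 F [-0.4  0.7 -0.4] w 0.0564 j [ 0.77  0.31 -0.37  1.83  0.13  1.03 -1.01]
shift [0.0052, -0.0026, 0.0731] rv [-0.0024, 0.0046, -0.0156]
```

Request:
step_arm --increments '[[[0.005, -0.0026, 0.03], [-0.002, 0.004, -0.016]], [[0.005, -0.0026, 0.05], [-0.002, 0.004, -0.016]], [[0.005, -0.0026, 0.066], [-0.002, 0.004, -0.016]], [[0.005, -0.0026, 0.073], [-0.002, 0.004, -0.016]], [[0.005, -0.0026, 0.073], [-0.002, 0.004, -0.016]]]'

```text
time: 7.15
ee_pos: [0.4691, -0.2711, 0.0064]
eef_rot: [0.993, 0.115, -0.0, -0.0]
ft_force: [0.1, -0.8, 0.1]
width: 0.0566
```

Request:
step_arm --increments '[[[0, 0, 0], [0, 0, 0]], [[0, 0, 0], [0, 0, 0]], [[0, 0, 0], [0, 0, 0]], [[0, 0, 0], [0, 0, 0]], [[0, 0, 0], [0, 0, 0]]]' --hand 1

```text
time: 7.65
ee_pos: [0.4693, -0.2714, 0.0068]
eef_rot: [0.993, 0.115, 0.0, -0.0]
ft_force: [-0.7, -1.5, 2.0]
width: 0.028
```

Request:
step_arm --increments '[[[0, 0, -0.03], [0, 0, 0]], [[0, 0, -0.08], [0, 0, 0]], [[0, 0, -0.13], [0, 0, 0]], [[0, 0, -0.15], [0, 0, 0]], [[0, 0, -0.15], [0, 0, 0]]]'

```text
time: 8.15
ee_pos: [0.4709, -0.2723, 0.1605]
eef_rot: [0.993, 0.115, 0.002, 0.002]
ft_force: [0.8, -0.1, -0.6]
width: 0.0278
```

```bash
python3 go.py .6696 .0688 .13 85.4;python3 - <<'E'
from h import *
from bench import r
s=r.camera("scene")["pixels"];cv2.imwrite("pics/scene5.png",s);crop(s,90,100,350,330,3,"pics/s5.png")
E
```

```text
t 8.15 tcp [ 0.4709 -0.2723  0.1605] yaw 13.2 F [ 0.8 -0.1 -0.6] w 0.0278 j [ 0.78  0.22 -0.39  1.75  0.09  1.19 -0.97]
shift [0.2712, -0.2869, 0.0305] rv [0.0062, -0.0013, -1.2601]
```

View pics/s5.png

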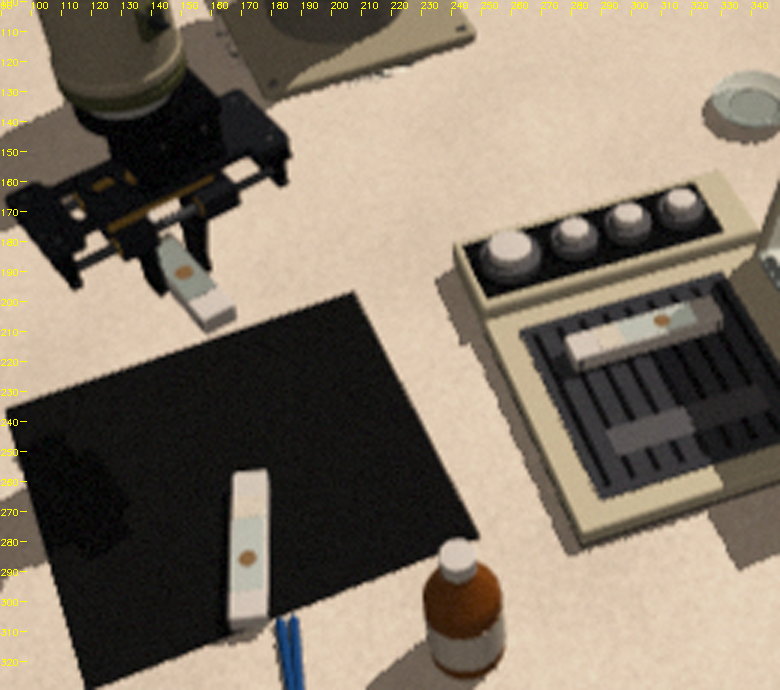

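Request:
step_arm --increments '[[[0.145, -0.15, -0.01], [0.001, 0, -0.14]], [[0.145, -0.15, -0.01], [0.002, 0, -0.28]], [[0.145, -0.15, -0.01], [0.003, 0, -0.42]], [[0.145, -0.15, -0.01], [0.004, 0, -0.56]], [[0.145, -0.15, -0.01], [0.005, 0, -0.7]]]'

```text
time: 8.7
ee_pos: [0.578, -0.0851, 0.1667]
eef_rot: [0.891, 0.455, 0.001, -0.003]
ft_force: [-0.6, 0.8, -0.6]
width: 0.0277
```

```bash
python3 go.py .6696 .0688 .13 85.4
```

```text
t 8.7 tcp [ 0.578  -0.0851  0.1667] yaw 54.1 F [-0.6  0.8 -0.6] w 0.0277 j [ 0.56  0.34 -0.59  1.62  0.19  1.24 -0.7 ]
shift [0.1782, -0.0158, 0.0376] rv [-0.0038, -0.0062, -0.5461]
```

Request:
step_arm --increments '[[[0.178, -0.016, 0.01], [-0.001, -0.002, -0.14]], [[0.178, -0.016, 0.02], [-0.002, -0.004, -0.28]], [[0.178, -0.016, 0.04], [-0.003, -0.006, -0.42]], [[0.178, -0.016, 0.06], [-0.004, -0.006, -0.546]], [[0.178, -0.016, 0.08], [-0.004, -0.006, -0.546]]]'

```text
time: 9.2
ee_pos: [0.6679, 0.0761, 0.083]
eef_rot: [0.731, 0.683, -0.0, -0.003]
ft_force: [-1.2, -0.3, -0.4]
width: 0.0278
```

```bash
python3 go.py .6696 .0688 .045 85.4
```

```text
t 9.2 tcp [0.6679 0.0761 0.083 ] yaw 86.1 F [-1.2 -0.3 -0.4] w 0.0278 j [ 0.29  0.63 -0.67  1.45  0.4   1.21 -0.5 ]
shift [-0.0073, 0.0023, 0.038] rv [-0.0046, -0.0039, 0.0119]
```

Request:
step_arm --increments '[[[-0.0073, 0.0023, 0.015], [-0.0046, -0.004, 0.012]], [[-0.0073, 0.0023, 0.03], [-0.0046, -0.004, 0.012]], [[-0.0073, 0.0023, 0.038], [-0.0046, -0.004, 0.012]], [[-0.0073, 0.0023, 0.038], [-0.0046, -0.004, 0.012]]]'

```text
time: 9.6
ee_pos: [0.6687, 0.0684, 0.0434]
eef_rot: [0.735, 0.678, -0.001, -0.001]
ft_force: [0.6, -0.4, -0.9]
width: 0.0271
```

```bash
python3 go.py .6696 .0688 .027 85.4
```

```text
t 9.6 tcp [0.6687 0.0684 0.0434] yaw 85.4 F [ 0.6 -0.4 -0.9] w 0.0271 j [ 0.29  0.67 -0.65  1.48  0.43  1.14 -0.52]
shift [0.0005, 0.0009, 0.0164] rv [-0.0023, 0.0005, -0.0004]
```

Request:
step_arm --increments '[[[0.0005, 0.001, 0.008], [-0.002, 0, 0]], [[0.0005, 0.001, 0.013], [-0.002, 0, 0]], [[0.0005, 0.001, 0.016], [-0.002, 0, 0]], [[0.0005, 0.001, 0.016], [-0.002, 0, 0]]]'

```text
time: 10.0
ee_pos: [0.6695, 0.0687, 0.0272]
eef_rot: [0.735, 0.678, -0.0, -0.0]
ft_force: [-0.3, -0.6, -0.4]
width: 0.0276
```

```bash
python3 go.py .6696 .0688 .027 85.4;python3 - <<'E'
from h import *
from bench import r
s=r.camera("scene")["pixels"];cv2.imwrite("pics/scene6.png",s);crop(s,200,110,380,290,4,"pics/s6.png")
E
```

```text
t 10.0 tcp [0.6695 0.0687 0.0272] yaw 85.4 F [-0.3 -0.6 -0.4] w 0.0276 j [ 0.28  0.69 -0.64  1.49  0.44  1.11 -0.53]
shift [0.0001, 0.0001, 0.0002] rv [-0.0005, 0.0006, -0.0005]
```

View pics/s6.png

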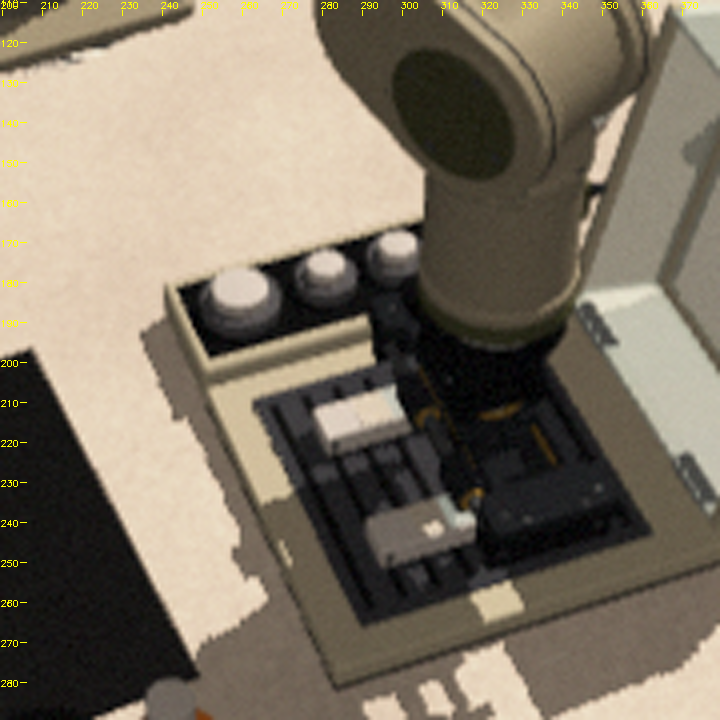

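The second carrier is over the far strip, at (305,240). I'll lower it another 2 mm and release.

Request:
step_arm --increments '[[[0, 0, 0.001], [0, 0, 0]], [[0, 0, 0.002], [0, 0, 0]], [[0, 0, 0.002], [0, 0, 0]]]'

```text
time: 10.35
ee_pos: [0.6699, 0.0688, 0.0259]
eef_rot: [0.735, 0.678, -0.0, 0.0]
ft_force: [-1.2, 0.0, 1.4]
width: 0.0279
```

Request:
step_arm --increments '[[[0, 0, 0], [0, 0, 0]], [[0, 0, 0], [0, 0, 0]], [[0, 0, 0], [0, 0, 0]]]' --hand -0.1

```text
time: 10.65
ee_pos: [0.67, 0.0688, 0.0259]
eef_rot: [0.735, 0.678, -0.0, 0.0]
ft_force: [-0.3, -0.0, 0.7]
width: 0.0429
```

Request:
step_arm --increments '[[[0, 0, -0.02], [0, 0, 0]], [[0, 0, -0.06], [0, 0, 0]], [[0, 0, -0.1], [0, 0, 0]], [[0, 0, -0.15], [0, 0, 0]], [[0, 0, -0.15], [0, 0, 0]]]' --hand -0.3

```text
time: 11.15
ee_pos: [0.6729, 0.0701, 0.1838]
eef_rot: [0.735, 0.678, 0.004, 0.003]
ft_force: [1.3, -0.9, -0.3]
width: 0.0566
```

```bash
python3 go.py .6255 -.2877 .16 -18.2
```

```text
t 11.15 tcp [0.6729 0.0701 0.1838] yaw 85.4 F [ 1.3 -0.9 -0.3] w 0.0566 j [ 0.3   0.55 -0.7   1.34  0.35  1.36 -0.47]
shift [-0.3605, -0.0186, 0.0228] rv [0.0059, -0.0114, 1.8076]
```

Request:
step_arm --increments '[[[-0.15, -0.02, 0], [0, 0, 0.15]], [[-0.15, -0.02, 0], [0, 0, 0.3]], [[-0.15, -0.02, 0], [0.001, -0.001, 0.45]], [[-0.15, -0.02, 0], [0.002, -0.002, 0.6]], [[-0.15, -0.02, 0], [0.002, -0.003, 0.74]]]'

```text
time: 11.65
ee_pos: [0.6406, -0.0805, 0.1832]
eef_rot: [0.932, 0.362, 0.004, 0.002]
ft_force: [0.2, 0.7, -0.6]
width: 0.0563
```

```bash
python3 go.py .6255 -.2877 .16 -18.2; cat > chk.py <<'E'
from fit0 import T
from h import *
from bench import r
import sys
def draw(n,im,boxes):
    im=im.copy()
    q=np.array([[.0675,.014],[.0675,-.014],[-.0675,-.014],[-.0675,.014]])
    for x,y,a,z in boxes:
        P=T(np.c_[q,np.zeros(4)],x,y,a)+[0,0,z+.009]
        cv2.polylines(im,[np.round(proj(n,P)*8).astype(int)],True,(0,0,255),1,cv2.LINE_AA,3)
    return im
E
python3 - <<'E'
from chk import *
D=(.6227,.0725,-.0795)
def w(x,y):return T(np.array([[x,y,0]]),*D)[0][:2]
B=[(*w(-.047,0),D[2]+np.pi/2,.031),(*w(.047,0),D[2]+np.pi/2,.031),(.6255,-.2877,-.3172,.0095)]
s=r.camera("scene")["pixels"];t=r.camera("top")["pixels"]
cv2.imwrite("pics/s7raw.png",s);cv2.imwrite("pics/t7raw.png",t)
crop(draw("scene",s,B),130,140,390,330,3,"pics/s7.png");crop(draw("top",t,B),170,110,430,270,3,"pics/t7.png")
E
```

```text
t 11.65 tcp [ 0.6406 -0.0805  0.1832] yaw 42.4 F [ 0.2  0.7 -0.6] w 0.0563 j [ 0.46  0.45 -0.55  1.44  0.24  1.31 -0.93]
shift [-0.1509, 0.1427, 0.0233] rv [0.0032, -0.0081, 1.0575]
dryer [ 0.62271091  0.07245153 -0.07946372  0.09388349] [[0.3, -0.2], [0.1, -0.3], [0.5, -0.4], [0.4, -0.3], [0.5, 0.1], [-0.1, 0.3], [0.3, 0.3], [0.2, -0.4], [0.1, -0.3], [-0.1, -0.8], [-0.3, -0.7], [0.4, -0.2], [0.3, -0.1], [0.0, 0.2], [0.4, -0.2], [0.4, -0.5]]
```

View pics/s7.png

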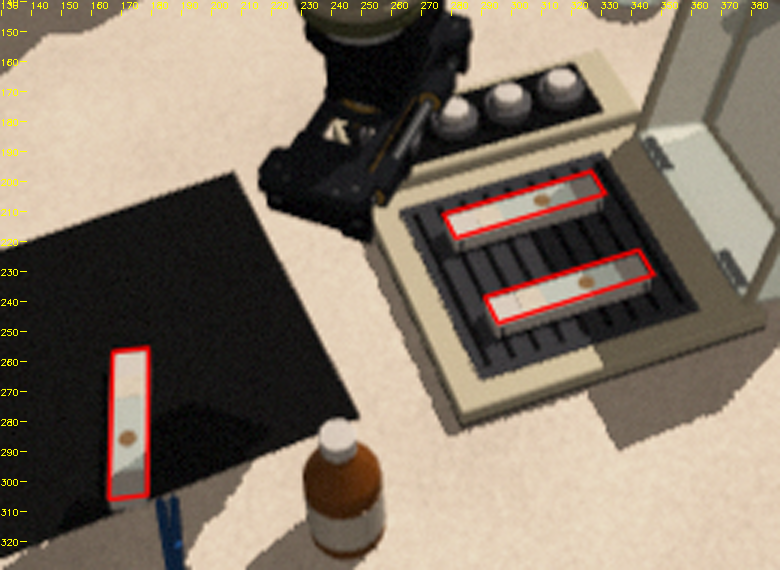

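View pics/t7.png

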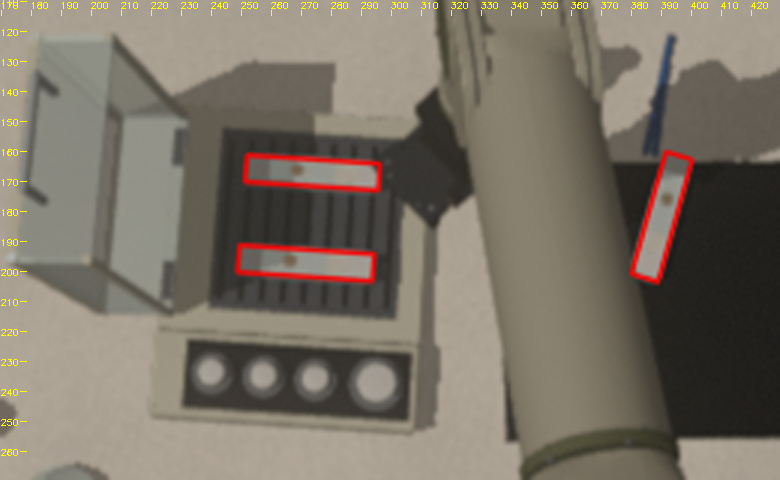

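The first two carriers match the predicted outlines in both views, and A still matches its fit. Next is A.

Request:
step_arm --increments '[[[-0.15, 0.143, 0], [0, 0, 0.15]], [[-0.15, 0.143, 0], [0, -0.002, 0.3]], [[-0.15, 0.143, 0.01], [0.001, -0.004, 0.45]], [[-0.15, 0.143, 0.02], [0.002, -0.006, 0.6]], [[-0.15, 0.143, 0.03], [0.002, -0.007, 0.74]]]'

```text
time: 12.25
ee_pos: [0.6262, -0.2929, 0.1524]
eef_rot: [1.0, -0.001, 0.0, 0.003]
ft_force: [-0.6, 0.1, -0.8]
width: 0.0561
```

```bash
python3 go.py .6255 -.2877 .08 -18.2
```

```text
t 12.25 tcp [ 0.6262 -0.2929  0.1524] yaw -0.1 F [-0.6  0.1 -0.8] w 0.0561 j [ 0.6   0.54 -0.34  1.34  0.18  1.29 -1.32]
shift [-0.0007, -0.0056, 0.0724] rv [0.0054, -0.0009, 0.3158]
```

Request:
step_arm --increments '[[[-0.0007, -0.0056, 0.02], [0.002, 0, 0.15]], [[-0.0007, -0.0056, 0.04], [0.004, 0, 0.3]], [[-0.0007, -0.0056, 0.06], [0.005, -0.001, 0.316]], [[-0.0007, -0.0056, 0.08], [0.005, -0.001, 0.316]], [[-0.0007, -0.0056, 0.08], [0.005, -0.001, 0.316]]]'

```text
time: 12.75
ee_pos: [0.6238, -0.2864, 0.0689]
eef_rot: [0.988, -0.156, -0.003, -0.001]
ft_force: [-0.2, -0.2, -0.1]
width: 0.0564
```

```bash
python3 go.py .6255 -.2877 .006 -18.2
```

```text
t 12.75 tcp [ 0.6238 -0.2864  0.0689] yaw -17.9 F [-0.2 -0.2 -0.1] w 0.0564 j [ 0.56  0.6  -0.28  1.43  0.17  1.15 -1.63]
shift [0.0024, 0.0007, 0.0629] rv [-0.0003, 0.0055, 0.0048]
```

Request:
step_arm --increments '[[[0.0024, 0.0007, 0.025], [0, 0.005, 0.005]], [[0.0024, 0.0007, 0.045], [0, 0.005, 0.005]], [[0.0024, 0.0007, 0.057], [0, 0.005, 0.005]], [[0.0024, 0.0007, 0.063], [0, 0.005, 0.005]], [[0.0024, 0.0007, 0.063], [0, 0.005, 0.005]]]'

```text
time: 13.25
ee_pos: [0.6257, -0.2876, 0.006]
eef_rot: [0.987, -0.158, -0.0, -0.0]
ft_force: [-0.6, -0.3, -1.1]
width: 0.0566
```

Request:
step_arm --increments '[[[0, 0, 0], [0, 0, 0]], [[0, 0, 0], [0, 0, 0]], [[0, 0, 0], [0, 0, 0]], [[0, 0, 0], [0, 0, 0]], [[0, 0, 0], [0, 0, 0]]]' --hand 1

```text
time: 13.75
ee_pos: [0.6258, -0.2878, 0.0064]
eef_rot: [0.987, -0.158, -0.0, -0.0]
ft_force: [-0.5, -0.9, 1.8]
width: 0.0278
```

Request:
step_arm --increments '[[[0, 0, -0.03], [0, 0, 0]], [[0, 0, -0.08], [0, 0, 0]], [[0, 0, -0.13], [0, 0, 0]], [[0, 0, -0.15], [0, 0, 0]], [[0, 0, -0.15], [0, 0, 0]]]'

```text
time: 14.25
ee_pos: [0.6277, -0.2885, 0.161]
eef_rot: [0.987, -0.158, 0.003, 0.001]
ft_force: [0.2, -0.1, -0.3]
width: 0.0281
```

```bash
python3 go.py .619 .0256 .13 -4.6;python3 - <<'E'
from h import *
from bench import r
s=r.camera("scene")["pixels"];cv2.imwrite("pics/scene8.png",s);crop(s,90,140,350,340,3,"pics/s8.png")
E
```

```text
t 14.25 tcp [ 0.6277 -0.2885  0.161 ] yaw -18.2 F [ 0.2 -0.1 -0.3] w 0.0281 j [ 0.56  0.52 -0.29  1.34  0.15  1.29 -1.61]
shift [-0.1063, -0.2957, 0.0302] rv [0.0012, -0.0066, -0.2365]
```

View pics/s8.png

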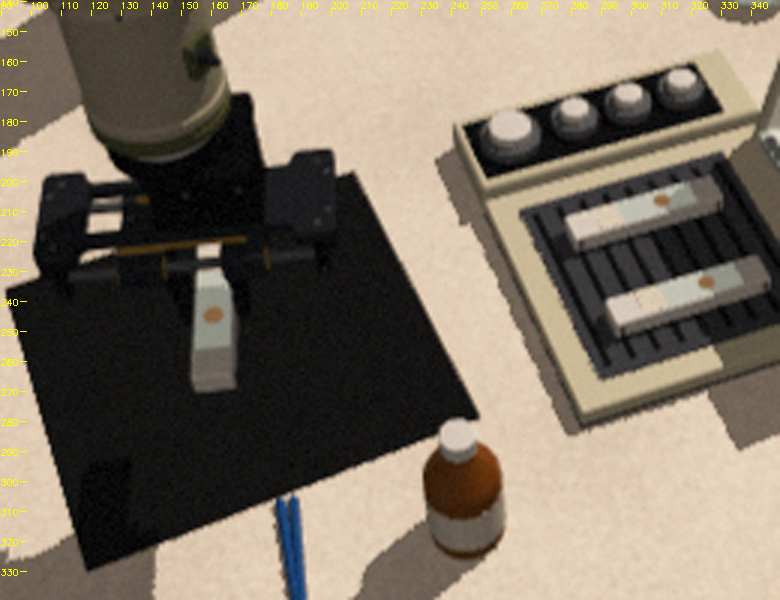

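A is held level. I'll carry it to place 2a.

Request:
step_arm --increments '[[[-0.08, -0.22, -0.02], [0, 0, -0.05]], [[-0.08, -0.22, -0.02], [0, -0.002, -0.1]], [[-0.08, -0.22, -0.02], [0, -0.004, -0.14]], [[-0.08, -0.22, -0.02], [0, -0.005, -0.18]], [[-0.08, -0.22, -0.02], [0, -0.005, -0.18]]]'

```text
time: 14.8
ee_pos: [0.6177, -0.0497, 0.1761]
eef_rot: [0.998, -0.066, -0.003, -0.001]
ft_force: [0.1, 0.5, -1.0]
width: 0.0278
```

```bash
python3 go.py .619 .0256 .1 -4.6
```

```text
t 14.8 tcp [ 0.6177 -0.0497  0.1761] yaw -7.6 F [ 0.1  0.5 -1. ] w 0.0278 j [ 0.33  0.38 -0.42  1.52  0.16  1.28 -1.81]
shift [-0.0082, -0.0747, 0.0762] rv [-0.0011, 0.0052, -0.0516]
```

Request:
step_arm --increments '[[[-0.008, -0.075, 0.01], [-0.001, 0.002, -0.02]], [[-0.008, -0.075, 0.03], [-0.001, 0.003, -0.04]], [[-0.008, -0.075, 0.06], [-0.001, 0.005, -0.05]], [[-0.008, -0.075, 0.085], [-0.001, 0.005, -0.05]], [[-0.008, -0.075, 0.09], [-0.001, 0.005, -0.05]]]'

```text
time: 15.3
ee_pos: [0.6159, 0.0257, 0.0811]
eef_rot: [0.999, -0.041, -0.004, 0.0]
ft_force: [-0.4, 0.9, -1.2]
width: 0.028
```

```bash
python3 go.py .619 .0256 .06 -4.6
```

```text
t 15.3 tcp [0.6159 0.0257 0.0811] yaw -4.7 F [-0.4  0.9 -1.2] w 0.028 j [ 0.23  0.47 -0.44  1.62  0.22  1.11 -1.92]
shift [0.0032, -0.0002, 0.0211] rv [0.0008, 0.0081, -0.001]
```

Request:
step_arm --increments '[[[0.0032, 0, 0.01], [0, 0.008, 0]], [[0.0032, 0, 0.021], [0, 0.008, 0]], [[0.0032, 0, 0.028], [0, 0.008, 0]], [[0.0032, 0, 0.031], [0, 0.008, 0]], [[0.0032, 0, 0.031], [0, 0.008, 0]]]'

```text
time: 15.8
ee_pos: [0.6189, 0.0254, 0.0501]
eef_rot: [0.999, -0.041, -0.0, 0.0]
ft_force: [0.8, 0.0, -0.7]
width: 0.028
```

```bash
python3 go.py .619 .0256 .044 -4.6;python3 - <<'E'
from h import *
from bench import r
s=r.camera("scene")["pixels"];cv2.imwrite("pics/scene9.png",s);crop(s,200,110,380,290,4,"pics/s9.png")
E
```

```text
t 15.8 tcp [0.6189 0.0254 0.0501] yaw -4.7 F [ 0.8  0.  -0.7] w 0.028 j [ 0.22  0.5  -0.43  1.64  0.24  1.05 -1.93]
shift [0.0001, -0.0002, 0.0061] rv [0.0007, 0.0002, -0.0011]
```

View pics/s9.png

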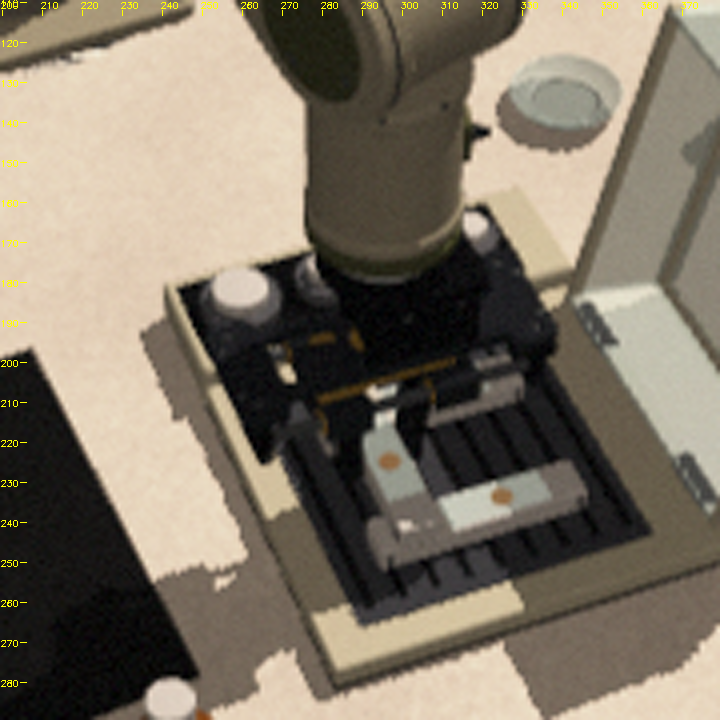

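The third carrier is just above the bottom pair, with its front end at (303,238). I'll lower it 6.5 mm and release.

Request:
step_arm --increments '[[[0, 0, 0.003], [0, 0, 0]], [[0, 0, 0.005], [0, 0, 0]], [[0, 0, 0.0065], [0, 0, 0]], [[0, 0, 0.0065], [0, 0, 0]]]'

```text
time: 16.25
ee_pos: [0.619, 0.0254, 0.0438]
eef_rot: [0.999, -0.041, 0.0, 0.0]
ft_force: [0.2, 0.1, -0.8]
width: 0.0278
```

Request:
step_arm --increments '[[[0, 0, 0], [0, 0, 0]], [[0, 0, 0], [0, 0, 0]], [[0, 0, 0], [0, 0, 0]]]' --hand -0.1

```text
time: 16.55
ee_pos: [0.6192, 0.0254, 0.044]
eef_rot: [0.999, -0.041, 0.0, 0.0]
ft_force: [-0.2, -0.7, -0.4]
width: 0.0432
```

Request:
step_arm --increments '[[[0, 0, -0.02], [0, 0, 0]], [[0, 0, -0.06], [0, 0, 0]], [[0, 0, -0.1], [0, 0, 0]], [[0, 0, -0.15], [0, 0, 0]], [[0, 0, -0.15], [0, 0, 0]]]' --hand -0.3

```text
time: 17.05
ee_pos: [0.6224, 0.0263, 0.2017]
eef_rot: [0.999, -0.041, 0.006, -0.0]
ft_force: [0.3, 1.1, 0.8]
width: 0.0565
```

```bash
python3 go.py .619 .0256 .3 -4.6
```

```text
t 17.05 tcp [0.6224 0.0263 0.2017] yaw -4.7 F [0.3 1.1 0.8] w 0.0565 j [ 0.24  0.37 -0.46  1.49  0.17  1.31 -1.88]
shift [-0.0022, 0.0009, -0.0983] rv [-0.0007, -0.0116, -0.0011]
```

```bash
cat > hood.py <<'E'
import numpy as np
from places import w
def bar(th,x=0.):
    ph=th+np.arctan2(.05,.28);r=np.hypot(.28,.05)
    p=w(x,.13-r*np.cos(ph));return np.array([p[0],p[1],.022+r*np.sin(ph)])
E
python3 - <<'E'
from chk import *
from hood import bar
D=(.6227,.0725,-.0795)
def w(x,y):return T(np.array([[x,y,0]]),*D)[0][:2]
B=[(*w(-.047,0),D[2]+np.pi/2,.031),(*w(.047,0),D[2]+np.pi/2,.031),(*w(0,-.047),D[2],.049)]
s=r.camera("scene")["pixels"];t=r.camera("top")["pixels"]
def bars(n,im):
    for th,c in((1.7,(255,0,0)),(1.8,(0,255,0)),(1.9,(0,0,255))):
        cv2.polylines(im,[np.round(proj(n,[bar(th,-.05),bar(th,.05)])*8).astype(int)],False,c,1,cv2.LINE_AA,3)
    return im
cv2.imwrite("pics/s10raw.png",s);cv2.imwrite("pics/t10raw.png",t)
crop(bars("scene",draw("scene",s,B)),240,90,440,280,4,"pics/s10.png");crop(bars("top",draw("top",t,B)),160,110,340,260,4,"pics/t10.png")
E
```

```text
dryer [ 0.62271091  0.07245153 -0.07946372  0.09388349] [[0.3, -0.2], [0.1, -0.3], [0.5, -0.4], [0.4, -0.3], [0.5, 0.1], [-0.1, 0.3], [0.3, 0.3], [0.2, -0.4], [0.1, -0.3], [-0.1, -0.8], [-0.3, -0.7], [0.4, -0.2], [0.3, -0.1], [0.0, 0.2], [0.4, -0.2], [0.4, -0.5]]
```

View pics/s10.png

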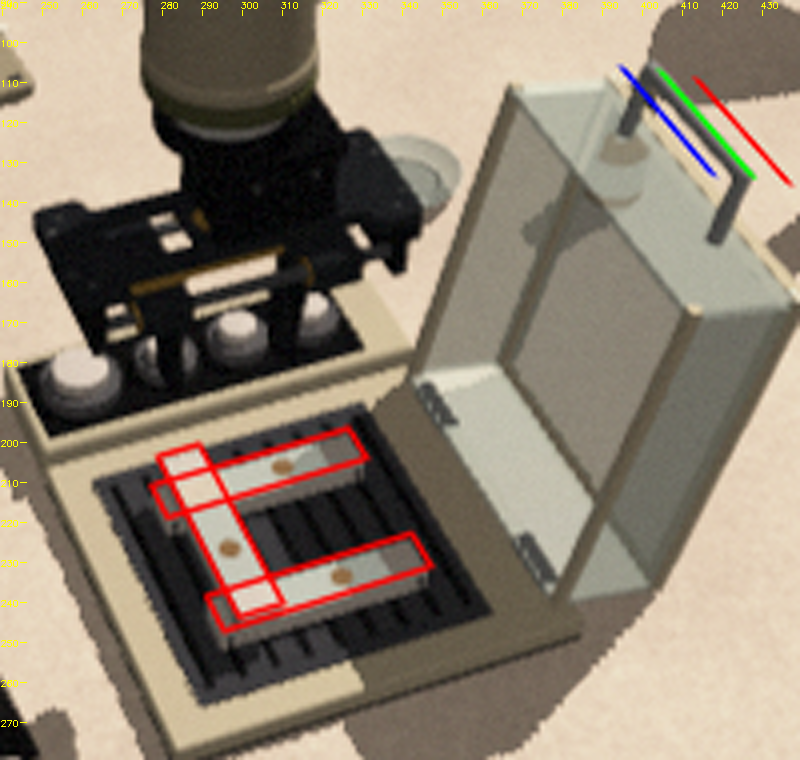

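View pics/t10.png

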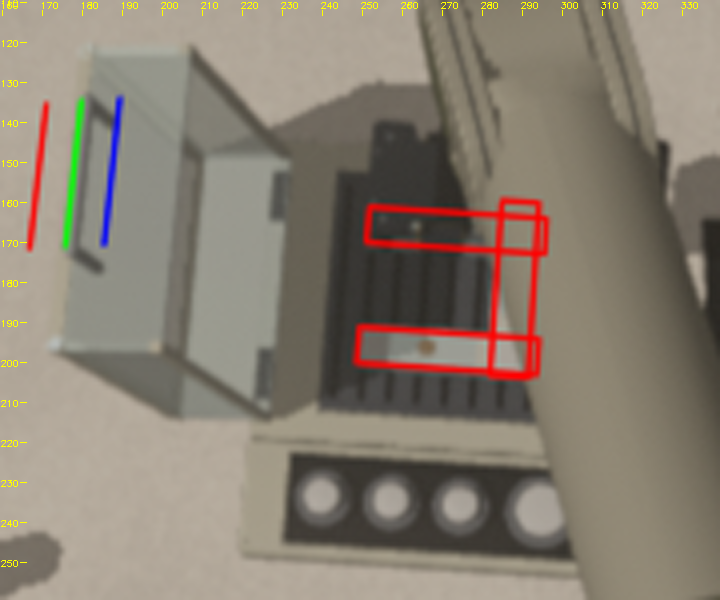

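The stack matches the targets, and the bar sits at about θ≈1.78 (scene (405,107)–(424,136)). I'll go above the bar.

```bash
python3 -c "
from hood import *
for th in (1.78,1.6,1.4,1.2,1.0,.8,.6,.4,.2,0): print(th,bar(th).round(4))"; python3 go.py .643 .309 .345 -4.6
```

```text
1.78 [0.6415 0.3088 0.2855]
1.6 [0.6376 0.2601 0.3004]
1.4 [0.6332 0.2038 0.3064]
1.2 [0.6287 0.1474 0.3011]
1.0 [0.6244 0.0932 0.2846]
0.8 [0.6204 0.0434 0.2577]
0.6 [ 6.169e-01 -1.000e-04  2.214e-01]
0.4 [ 0.6141 -0.0356  0.1771]
0.2 [ 0.612  -0.0616  0.1266]
0 [ 0.6108 -0.077   0.072 ]
t 17.15 tcp [0.6198 0.0256 0.1954] yaw -4.7 F [-0.1  0.2 -0.6] w 0.0566 j [ 0.24  0.37 -0.46  1.5   0.17  1.31 -1.88]
shift [0.0006, -0.2842, -0.1498] rv [0.0006, -0.0032, -0.0011]
```

Request:
step_arm --increments '[[[0, 0, -0.05], [0, 0, 0]], [[0, 0, -0.1], [0, 0, 0]], [[0, 0, -0.15], [0, -0.003, 0]], [[0, -0.04, -0.15], [0, -0.003, 0]], [[0, -0.09, -0.15], [0, -0.003, 0]]]'

```text
time: 17.65
ee_pos: [0.6276, 0.1136, 0.3458]
eef_rot: [0.999, -0.044, 0.001, 0.001]
ft_force: [0.5, -0.0, -1.0]
width: 0.0566
```

```bash
python3 go.py .6415 .309 .345 -4.6
```

```text
t 17.65 tcp [0.6276 0.1136 0.3458] yaw -5.0 F [ 0.5 -0.  -1. ] w 0.0566 j [ 0.09  0.37 -0.49  1.19  0.18  1.62 -2.02]
shift [-0.0032, -0.1958, 0.0005] rv [0.0015, -0.0019, -0.0068]
```

Request:
step_arm --increments '[[[-0.003, -0.05, 0], [0.001, -0.002, -0.005]], [[-0.003, -0.1, 0], [0.001, -0.002, -0.006]], [[-0.003, -0.15, 0], [0.001, -0.002, -0.006]], [[-0.003, -0.196, 0], [0.001, -0.002, -0.006]], [[-0.003, -0.196, 0], [0.001, -0.002, -0.006]]]'

```text
time: 18.15
ee_pos: [0.6386, 0.3172, 0.3411]
eef_rot: [0.999, -0.035, -0.003, -0.0]
ft_force: [0.8, 0.3, -1.4]
width: 0.0565
```

```bash
python3 go.py .6415 .309 .268 -4.6;python3 - <<'E'
from h import *
from bench import r
s=r.camera("scene")["pixels"];cv2.imwrite("pics/scene11.png",s);crop(s,310,30,460,180,4,"pics/s11.png")
t=r.camera("top")["pixels"];cv2.imwrite("pics/top11.png",t);crop(t,130,70,330,220,4,"pics/t11.png")
E
```

```text
t 18.15 tcp [0.6386 0.3172 0.3411] yaw -4.1 F [ 0.8  0.3 -1.4] w 0.0565 j [-0.24  0.58 -0.53  0.92  0.28  1.71 -2.3 ]
shift [0.004, 0.008, 0.0731] rv [-0.0001, 0.007, 0.0093]
```

View pics/s11.png

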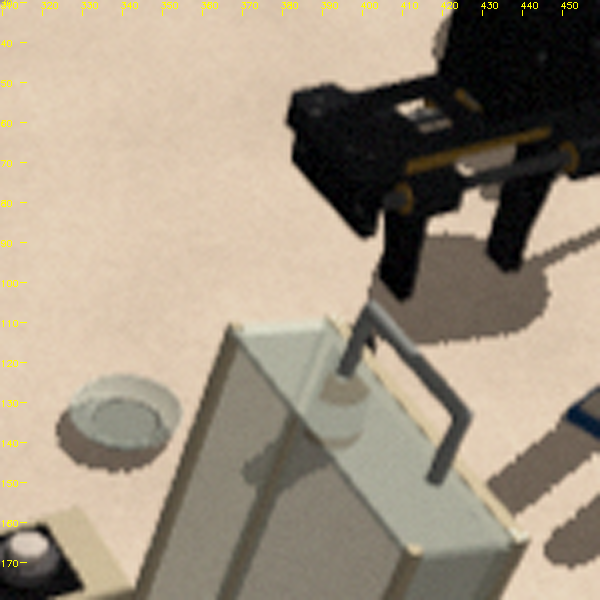

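View pics/t11.png

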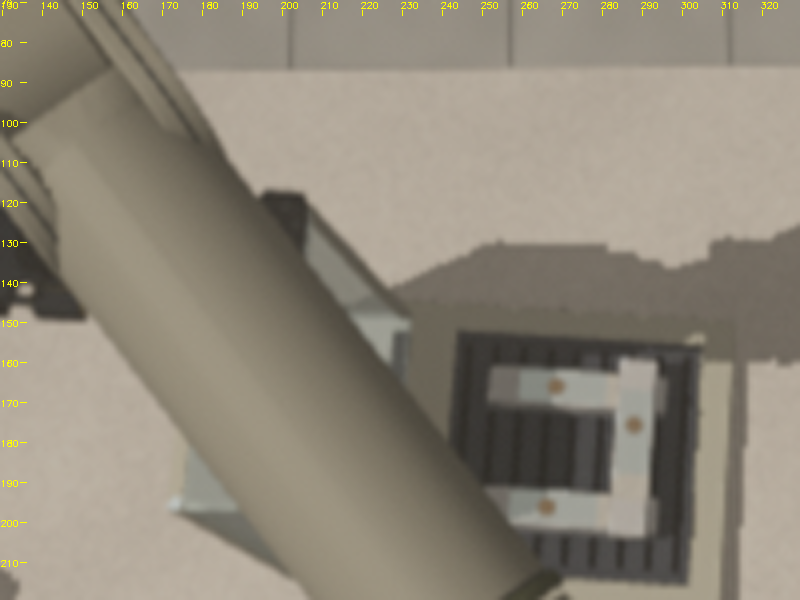

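The jaws are above the bar, with finger tips at (400,297/4) and (508/4…) on either side of it. I'll centre and descend.

Request:
step_arm --increments '[[[0.004, 0.01, 0.015], [0, 0.007, 0.009]], [[0.004, 0.01, 0.035], [0, 0.007, 0.009]], [[0.004, 0.01, 0.055], [0, 0.007, 0.009]], [[0.004, 0.01, 0.071], [0, 0.007, 0.009]], [[0.004, 0.01, 0.073], [0, 0.007, 0.009]]]'

```text
time: 18.75
ee_pos: [0.644, 0.2973, 0.2671]
eef_rot: [0.999, -0.045, 0.0, 0.003]
ft_force: [1.0, -0.4, -0.0]
width: 0.0565
```

```bash
python3 go.py .6415 .306 .268 -4.6;python3 - <<'E'
from h import *
from bench import r
s=r.camera("scene")["pixels"];cv2.imwrite("pics/scene12.png",s);crop(s,310,30,460,180,4,"pics/s12.png")
E
```

```text
t 18.75 tcp [0.644  0.2973 0.2671] yaw -5.2 F [ 1.  -0.4 -0. ] w 0.0565 j [-0.18  0.56 -0.53  1.1   0.28  1.55 -2.31]
shift [-0.0032, -0.0084, -0.0009] rv [0.0055, -0.0011, -0.0096]
```

View pics/s12.png

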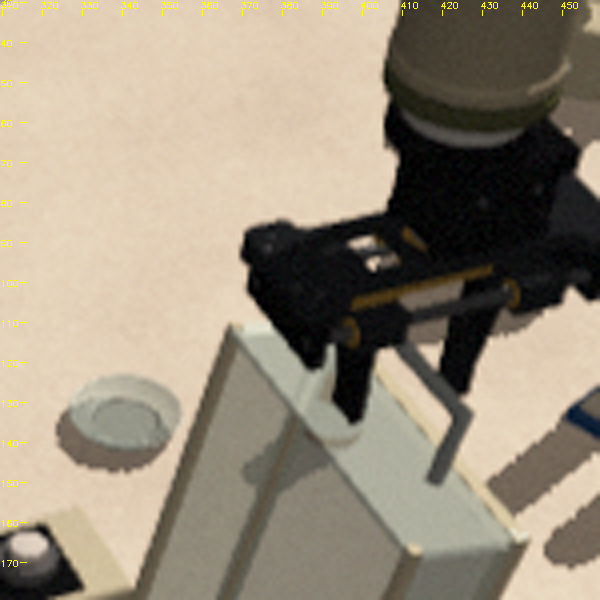

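The bar lies between the fingers. I'll correct by 8 mm and grip it softly.

Request:
step_arm --increments '[[[-0.002, -0.004, 0], [0.005, 0, -0.009]], [[-0.002, -0.008, 0], [0.005, 0, -0.009]], [[-0.002, -0.008, 0], [0.005, 0, -0.009]]]'

```text
time: 19.1
ee_pos: [0.6429, 0.3069, 0.2692]
eef_rot: [0.999, -0.04, 0.002, -0.001]
ft_force: [0.9, 0.6, 0.3]
width: 0.0567
```

Request:
step_arm --increments '[[[0, 0, 0], [0, 0, 0]], [[0, 0, 0], [0, 0, 0]], [[0, 0, 0], [0, 0, 0]], [[0, 0, 0], [0, 0, 0]], [[0, 0, 0], [0, 0, 0]]]' --hand 1 --grip_force 10

```text
time: 19.6
ee_pos: [0.6429, 0.3069, 0.2692]
eef_rot: [0.999, -0.04, 0.001, -0.001]
ft_force: [0.0, -0.5, 0.1]
width: 0.0244
```

```bash
cat > arc.py <<'E'
import sys
from h import *
from hood import *
from bench import r
s=r.read_state();q=R.from_quat(s["eef_rot"]);m=q.as_matrix();g=s["ee_pos"]-0.019*m[:,2]*0
h=w(0,.13);n=np.array([np.sin(-a),np.cos(a)]) if False else None
from places import a
ey=np.array([-np.sin(a),np.cos(a)])
# grasp offset: bar z guess = tcp z + off
off=float(sys.argv[1]);
d=-(s["ee_pos"][:2]-np.array(h))@ey; z=s["ee_pos"][2]+off-.022
ph=np.arctan2(z,d);th=ph-np.arctan2(.05,.28)
print("t",s["time"],"tcp",s["ee_pos"].round(4),"F",s["ft_force"].round(1),"w",round(s["width"],4),"r",round(np.hypot(d,z),4),"theta",round(th,3),"yaw",round(np.degrees(np.arctan2(m[1,0],m[0,0])),1),"j7",s["joint_positions"][6].round(2))
y=np.radians(-4.6);T=R.from_matrix(np.array([[np.cos(y),np.sin(y),0],[np.sin(y),-np.cos(y),0],[0,0,-1]]))
print("rv",(q.inv()*T).as_rotvec().round(4))
for k in sys.argv[2:]:
    p=bar(float(k))-[0,0,off]; print(k,(m.T@(p-s["ee_pos"])).round(4).tolist())
E
python3 arc.py .018 1.7 1.65 1.6 1.55 1.5
```

```text
t 19.6 tcp [0.6429 0.3069 0.2692] F [ 0.  -0.5  0.1] w 0.0244 r 0.2853 theta 1.772 yaw -4.6 j7 -2.31
rv [-0.0016 -0.0029  0.0003]
1.7 [-0.0015, 0.0196, -0.0061]
1.65 [-0.0015, 0.0332, -0.01]
1.6 [-0.0015, 0.0471, -0.0133]
1.55 [-0.0014, 0.061, -0.0159]
1.5 [-0.0014, 0.0751, -0.0178]
```

Request:
step_arm --increments '[[[0, 0, 0], [0, 0, 0]], [[0, 0, 0], [0, 0, 0]], [[0, 0, 0], [0, 0, 0]], [[0, 0, 0], [0, 0, 0]], [[0, 0, 0], [0, 0, 0]]]'

```text
time: 20.1
ee_pos: [0.6429, 0.3071, 0.2693]
eef_rot: [0.999, -0.04, 0.002, -0.001]
ft_force: [0.2, 2.1, 0.9]
width: 0.0091
```

```bash
python3 arc.py .018 1.7 1.65 1.6 1.55 1.5
```

```text
t 20.1 tcp [0.6429 0.3071 0.2693] F [0.2 2.1 0.9] w 0.0091 r 0.2855 theta 1.772 yaw -4.6 j7 -2.31
rv [-0.002  -0.0031  0.0005]
1.7 [-0.0015, 0.0198, -0.006]
1.65 [-0.0015, 0.0335, -0.0099]
1.6 [-0.0015, 0.0473, -0.0132]
1.55 [-0.0014, 0.0613, -0.0158]
1.5 [-0.0014, 0.0754, -0.0177]
```

Request:
step_arm --increments '[[[-0.0015, 0.02, -0.006], [0, 0, 0]], [[-0.0015, 0.033, -0.01], [0, 0, 0]], [[-0.0015, 0.047, -0.0133], [0, 0, 0]], [[-0.0015, 0.061, -0.016], [0, 0, 0]], [[-0.0015, 0.075, -0.018], [0, 0, 0]]]'

```text
time: 20.6
ee_pos: [0.6355, 0.2315, 0.2877]
eef_rot: [0.999, -0.04, 0.002, -0.001]
ft_force: [4.0, 3.1, 4.6]
width: 0.0096
```

```bash
python3 arc.py .018 1.45 1.4 1.35 1.3 1.25; python3 - <<'E'
from h import *
from bench import r
s=r.camera("scene")["pixels"];cv2.imwrite("pics/scene13.png",s);crop(s,230,30,450,280,3,"pics/s13.png")
E
```

```text
t 20.6 tcp [0.6355 0.2315 0.2877] F [4.  3.1 4.6] w 0.0096 r 0.2852 theta 1.498 yaw -4.6 j7 -2.21
rv [-0.0025 -0.0041  0.0003]
1.45 [-0.0002, 0.0136, -0.0003]
1.4 [-0.0002, 0.0278, -0.0008]
1.35 [-0.0002, 0.042, -0.0005]
1.3 [-0.0002, 0.0562, 0.0004]
1.25 [-0.0002, 0.0703, 0.0021]
```

View pics/s13.png

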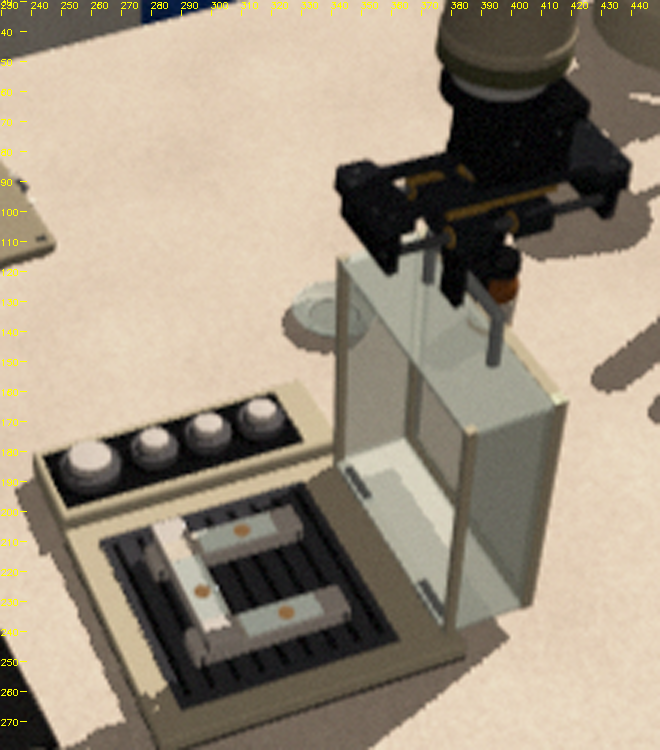

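The hood follows to θ≈1.5 and the stack is undisturbed. I'll continue along the arc.

Request:
step_arm --increments '[[[0, 0.0136, 0], [0, 0, 0]], [[0, 0.0278, -0.0006], [0, 0, 0]], [[0, 0.042, -0.0003], [0, 0, 0]], [[0, 0.056, 0.0006], [0, 0, 0]], [[0, 0.07, 0.002], [0, 0, 0]]]'

```text
time: 21.15
ee_pos: [0.6295, 0.1577, 0.2854]
eef_rot: [0.999, -0.041, 0.001, -0.0]
ft_force: [3.8, 1.4, -0.4]
width: 0.0096
```

```bash
python3 arc.py .018 1.2 1.15 1.1 1.05 1.0
```

```text
t 21.15 tcp [0.6295 0.1577 0.2854] F [ 3.8  1.4 -0.4] w 0.0096 r 0.285 theta 1.237 yaw -4.7 j7 -2.1
rv [-0.0003 -0.0026 -0.0023]
1.2 [-0.0, 0.0103, 0.0024]
1.15 [-0.0, 0.0242, 0.0054]
1.1 [0.0, 0.0379, 0.0092]
1.05 [0.0001, 0.0514, 0.0137]
1.0 [0.0001, 0.0647, 0.0188]
```

Request:
step_arm --increments '[[[0, 0.0103, 0.0024], [0, 0, 0]], [[0, 0.0242, 0.0054], [0, 0, 0]], [[0, 0.038, 0.0092], [0, 0, 0]], [[0, 0.0514, 0.0137], [0, 0, 0]], [[0, 0.0647, 0.0188], [0, 0, 0]]]'

```text
time: 21.65
ee_pos: [0.6242, 0.0919, 0.2661]
eef_rot: [0.999, -0.041, 0.001, -0.0]
ft_force: [4.2, 2.0, 2.1]
width: 0.0092
```

```bash
python3 arc.py .018 .95 .9 .85 .8 .75
```

```text
t 21.65 tcp [0.6242 0.0919 0.2661] F [4.2 2.  2.1] w 0.0092 r 0.2844 theta 0.995 yaw -4.8 j7 -1.99
rv [-0.0001 -0.0025 -0.0026]
.95 [0.0001, 0.0116, 0.0052]
.9 [0.0001, 0.0243, 0.0117]
.85 [0.0001, 0.0367, 0.0187]
.8 [0.0001, 0.0487, 0.0264]
.75 [0.0002, 0.0602, 0.0346]
```

Request:
step_arm --increments '[[[0, 0.0116, 0.0052], [0, 0, 0]], [[0, 0.0243, 0.0117], [0, 0, 0]], [[0, 0.0367, 0.0187], [0, 0, 0]], [[0, 0.0487, 0.0264], [0, 0, 0]], [[0, 0.0602, 0.0346], [0, 0, 0]]]'

```text
time: 22.15
ee_pos: [0.6191, 0.0309, 0.2307]
eef_rot: [0.999, -0.041, 0.001, -0.0]
ft_force: [3.6, 1.4, 1.1]
width: 0.0096
```

```bash
python3 arc.py .018 .7 .65 .6 .55 .5
```

```text
t 22.15 tcp [0.6191 0.0309 0.2307] F [3.6 1.4 1.1] w 0.0096 r 0.2844 theta 0.746 yaw -4.8 j7 -1.89
rv [-0.0001 -0.0022 -0.0027]
.7 [0.0003, 0.0102, 0.008]
.65 [0.0003, 0.0209, 0.0174]
.6 [0.0003, 0.0311, 0.0273]
.55 [0.0003, 0.0408, 0.0377]
.5 [0.0004, 0.05, 0.0485]
```

Request:
step_arm --increments '[[[0, 0.0102, 0.008], [0, 0, 0]], [[0, 0.0209, 0.0174], [0, 0, 0]], [[0, 0.0311, 0.0273], [0, 0, 0]], [[0, 0.0408, 0.0377], [0, 0, 0]], [[0, 0.05, 0.0485], [0, 0, 0]]]'

```text
time: 22.65
ee_pos: [0.6148, -0.0197, 0.1812]
eef_rot: [0.999, -0.041, 0.001, 0.0]
ft_force: [2.9, 1.0, 2.1]
width: 0.0094
```

```bash
python3 arc.py .018 .46 .42 .38 .34 .3;python3 - <<'E'
from h import *
from bench import r
s=r.camera("scene")["pixels"];cv2.imwrite("pics/scene14.png",s);crop(s,230,60,450,280,3,"pics/s14.png")
E
```

```text
t 22.65 tcp [ 0.6148 -0.0197  0.1812] F [2.9 1.  2.1] w 0.0094 r 0.2845 theta 0.496 yaw -4.8 j7 -1.81
rv [-0.     -0.0018 -0.0027]
.46 [0.0005, 0.0061, 0.0081]
.42 [0.0006, 0.0127, 0.0174]
.38 [0.0006, 0.0189, 0.0269]
.34 [0.0006, 0.0247, 0.0367]
.3 [0.0006, 0.0302, 0.0467]
```

View pics/s14.png

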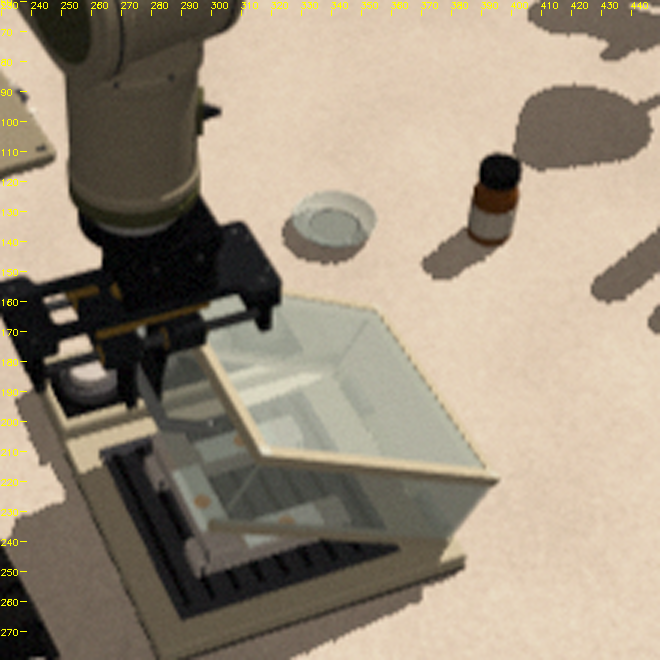

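Request:
step_arm --increments '[[[0, 0.0061, 0.0081], [0, 0, 0]], [[0, 0.0127, 0.0174], [0, 0, 0]], [[0, 0.0189, 0.0269], [0, 0, 0]], [[0, 0.0247, 0.0367], [0, 0, 0]], [[0, 0.0302, 0.0467], [0, 0, 0]]]'

```text
time: 23.2
ee_pos: [0.6119, -0.0519, 0.1316]
eef_rot: [0.999, -0.042, 0.0, 0.0]
ft_force: [3.9, 1.5, -0.3]
width: 0.0093
```

```bash
python3 arc.py .018 .27 .24 .21 .18 .15
```

```text
t 23.2 tcp [ 0.6119 -0.0519  0.1316] F [ 3.9  1.5 -0.3] w 0.0093 r 0.285 theta 0.287 yaw -4.8 j7 -1.77
rv [ 0.0003 -0.0005 -0.0042]
.27 [0.0009, 0.0016, 0.0047]
.24 [0.0009, 0.0052, 0.0124]
.21 [0.0009, 0.0085, 0.0203]
.18 [0.0009, 0.0116, 0.0282]
.15 [0.0009, 0.0145, 0.0363]
```

Request:
step_arm --increments '[[[0, 0.0016, 0.0047], [0, 0, 0]], [[0, 0.0052, 0.0124], [0, 0, 0]], [[0, 0.0085, 0.0203], [0, 0, 0]], [[0, 0.0116, 0.0282], [0, 0, 0]], [[0, 0.0145, 0.0363], [0, 0, 0]]]'

```text
time: 23.7
ee_pos: [0.6107, -0.0672, 0.0947]
eef_rot: [0.999, -0.042, 0.0, 0.0]
ft_force: [3.2, -2.9, 0.9]
width: 0.0096
```

```bash
python3 arc.py .018 .12 .09 .06 .04 .02
```

```text
t 23.7 tcp [ 0.6107 -0.0672  0.0947] F [ 3.2 -2.9  0.9] w 0.0096 r 0.285 theta 0.147 yaw -4.9 j7 -1.76
rv [ 0.0008 -0.0007 -0.0047]
.12 [0.0009, 0.0018, 0.0075]
.09 [0.0009, 0.0042, 0.0157]
.06 [0.0009, 0.0063, 0.024]
.04 [0.0009, 0.0076, 0.0295]
.02 [0.0009, 0.0087, 0.0351]
```

Request:
step_arm --increments '[[[0, 0.0018, 0.0075], [0, 0, 0]], [[0, 0.0042, 0.0157], [0, 0, 0]], [[0, 0.0063, 0.024], [0, 0, 0]], [[0, 0.0076, 0.0295], [0, 0, 0]], [[0, 0.0087, 0.0351], [0, 0, 0]]]'

```text
time: 24.2
ee_pos: [0.61, -0.0767, 0.059]
eef_rot: [0.999, -0.043, 0.0, 0.001]
ft_force: [2.9, -5.2, 2.1]
width: 0.0097
```

Request:
step_arm --increments '[[[0, 0.0005, 0.003], [0, 0, 0]], [[0, 0.001, 0.006], [0, 0, 0]], [[0, 0.001, 0.008], [0, 0, 0]], [[0, 0.001, 0.008], [0, 0, 0]]]'

```text
time: 24.6
ee_pos: [0.61, -0.0781, 0.0513]
eef_rot: [0.999, -0.043, 0.0, 0.001]
ft_force: [0.7, -5.5, 5.2]
width: 0.0095
```

```bash
python3 arc.py .018 .0;python3 - <<'E'
from h import *
from bench import r
s=r.camera("scene")["pixels"];cv2.imwrite("pics/scene15.png",s);crop(s,230,80,450,280,3.5,"pics/s15.png")
E
```

```text
t 24.6 tcp [ 0.61   -0.0781  0.0513] F [ 0.7 -5.5  5.2] w 0.0095 r 0.2851 theta -0.01 yaw -4.9 j7 -1.76
rv [ 0.0021 -0.0009 -0.0054]
.0 [0.0007, -0.0011, -0.0027]
```

View pics/s15.png

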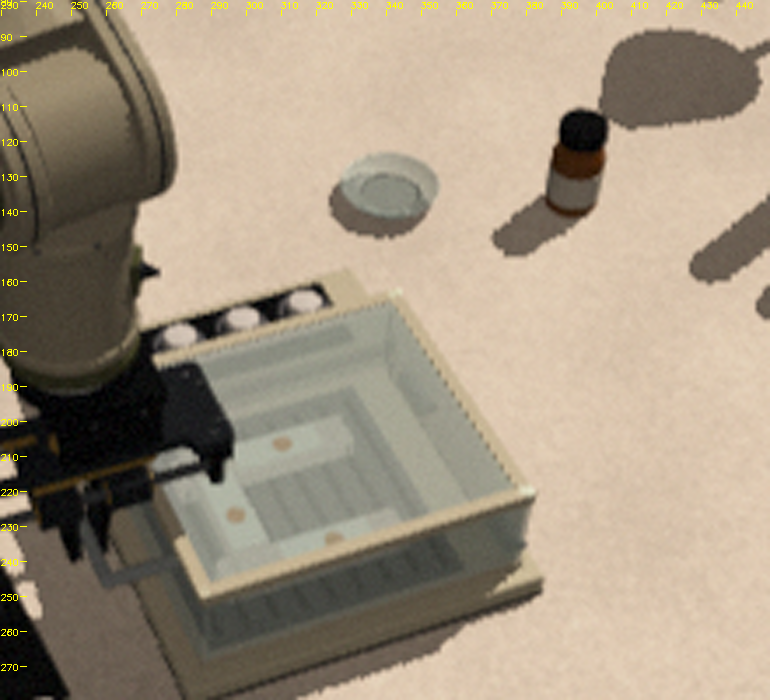

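The hood looks seated, with 5 N back on the tool. I'll press a little more to confirm the stop, then release.

Request:
step_arm --increments '[[[0, 0, 0.004], [0, 0, 0]], [[0, 0, 0.006], [0, 0, 0]], [[0, 0, 0.006], [0, 0, 0]]]'

```text
time: 24.95
ee_pos: [0.6106, -0.0782, 0.0462]
eef_rot: [0.999, -0.043, 0.001, 0.001]
ft_force: [0.7, -2.8, 7.0]
width: 0.0086
```

Request:
step_arm --increments '[[[0, 0, 0], [0, 0, 0]], [[0, 0, 0], [0, 0, 0]], [[0, 0, 0], [0, 0, 0]], [[0, 0, 0], [0, 0, 0]]]' --hand 0.2

```text
time: 25.35
ee_pos: [0.6101, -0.0776, 0.0457]
eef_rot: [0.999, -0.043, 0.001, 0.001]
ft_force: [-0.2, -0.5, -0.2]
width: 0.0313
```

Request:
step_arm --increments '[[[0, 0, -0.03], [0, 0, 0]], [[0, 0, -0.07], [0, 0, 0]], [[0, 0, -0.1], [0, 0, 0]], [[0, 0, -0.12], [0, 0, 0]], [[0, 0, -0.12], [0, 0, 0]]]'

```text
time: 25.85
ee_pos: [0.6115, -0.0771, 0.1689]
eef_rot: [0.999, -0.042, 0.003, 0.001]
ft_force: [0.1, 0.6, 0.2]
width: 0.0347
```

```bash
python3 go.py .52 -.1 .2 -4.6;python3 - <<'E'
from h import *
from hood import *
from bench import r
s=r.camera("scene")["pixels"];cv2.imwrite("pics/scene16.png",s)
for th,c in((0,(0,0,255)),(.05,(0,255,0))):
    cv2.polylines(s,[np.round(proj("scene",[bar(th,-.05),bar(th,.05)])*8).astype(int)],False,c,1,cv2.LINE_AA,3)
crop(s,230,80,450,280,3.5,"pics/s16.png")
E
```

```text
t 25.85 tcp [ 0.6115 -0.0771  0.1689] yaw -4.9 F [0.1 0.6 0.2] w 0.0347 j [ 0.39  0.38 -0.43  1.54  0.16  1.25 -1.72]
shift [-0.089, 0.0306, -0.0315] rv [0.002, -0.0061, -0.0047]
```

View pics/s16.png

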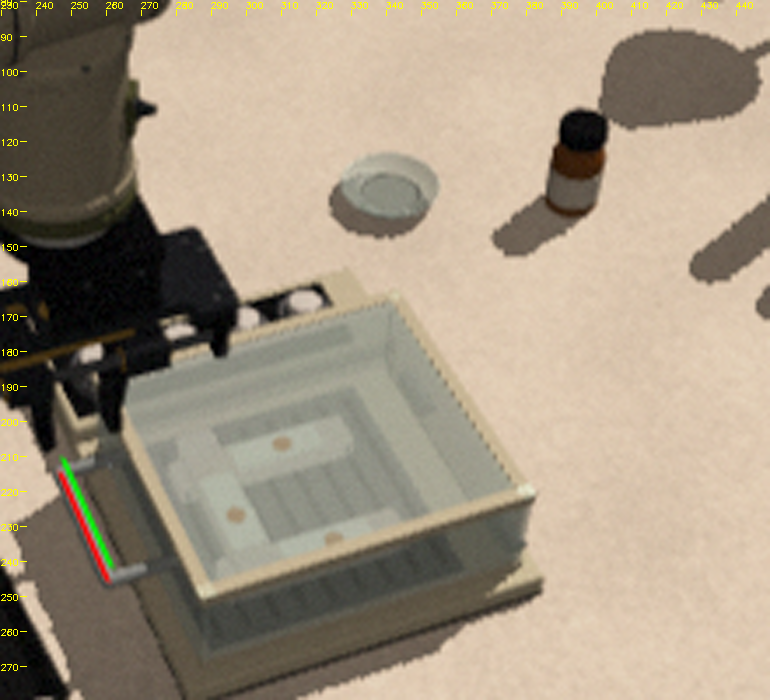

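The bar coincides with the predicted θ=0 line (247,214)–(260,244), so the hood is shut and the stack shows intact through it. Now the keys.

```bash
python3 go.py .4664 .1692 .17 -4.6
```

```text
t 25.9 tcp [ 0.6106 -0.0772  0.1668] yaw -4.9 F [ 0.8  0.2 -1.2] w 0.0346 j [ 0.39  0.38 -0.43  1.55  0.16  1.25 -1.72]
shift [-0.1645, -0.2332, -0.0042] rv [0.0019, -0.0033, -0.0047]
```

Request:
step_arm --increments '[[[-0.1645, -0.2332, -0.01], [0, -0.003, -0.005]], [[-0.1645, -0.2332, -0.01], [0, -0.003, -0.005]], [[-0.1645, -0.2332, -0.01], [0, -0.003, -0.005]], [[-0.1645, -0.2332, -0.01], [0, -0.003, -0.005]], [[-0.1645, -0.2332, -0.01], [0, -0.003, -0.005]]]' --hand 1

```text
time: 26.4
ee_pos: [0.4822, 0.1397, 0.1732]
eef_rot: [0.999, -0.04, -0.001, 0.001]
ft_force: [0.4, 0.6, -0.0]
width: 0.0038
```

```bash
python3 go.py .4664 .1692 .10 -4.6
```

```text
t 26.4 tcp [0.4822 0.1397 0.1732] yaw -4.6 F [ 0.4  0.6 -0. ] w 0.0038 j [ 0.18  0.14 -0.59  1.82  0.09  1.21 -2.09]
shift [-0.018, -0.0283, 0.0731] rv [0.0026, 0.0016, 0.0002]
```

Request:
step_arm --increments '[[[-0.018, -0.0283, 0], [0.002, 0.001, 0]], [[-0.018, -0.0283, 0.03], [0.002, 0.001, 0]], [[-0.018, -0.0283, 0.06], [0.002, 0.001, 0]], [[-0.018, -0.0283, 0.09], [0.002, 0.001, 0]], [[-0.018, -0.0283, 0.1], [0.002, 0.001, 0]]]'

```text
time: 26.9
ee_pos: [0.4637, 0.1682, 0.0693]
eef_rot: [0.999, -0.04, -0.003, 0.001]
ft_force: [-0.2, 0.2, -0.2]
width: 0.0004
```

```bash
python3 go.py .4664 .1692 .065 -4.6;python3 - <<'E'
from h import *
from bench import r
s=r.camera("scene")["pixels"];cv2.imwrite("pics/scene17.png",s);crop(s,230,60,430,240,4,"pics/s17.png")
E
```

```text
t 26.9 tcp [0.4637 0.1682 0.0693] yaw -4.6 F [-0.2  0.2 -0.2] w 0.0004 j [ 0.11  0.26 -0.61  1.94  0.17  1.   -2.23]
shift [0.0027, -0.0012, 0.0043] rv [0.0025, 0.0065, 0.0005]
```

View pics/s17.png

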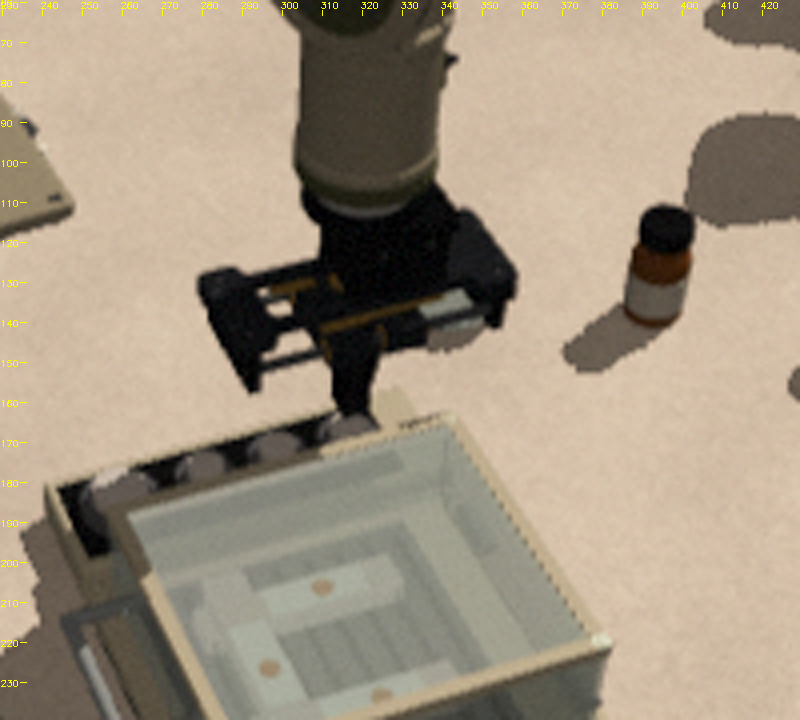

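The shut fingers are above key a, at (317,165). Pressing.

Request:
step_arm --increments '[[[0.0027, -0.0012, 0.008], [0.002, 0.006, 0]], [[0.0027, -0.0012, 0.014], [0.002, 0.006, 0]], [[0.0027, -0.0012, 0.019], [0.002, 0.006, 0]], [[0.0027, -0.0012, 0.0215], [0.002, 0.006, 0]], [[0.0027, -0.0012, 0.0215], [0.002, 0.006, 0]]]'

```text
time: 27.45
ee_pos: [0.4669, 0.1694, 0.0486]
eef_rot: [0.999, -0.04, 0.0, 0.0]
ft_force: [-1.3, 0.3, 4.2]
width: 0.0005
```

Request:
step_arm --increments '[[[0, 0, 0.001], [0, 0, 0]], [[0, 0, 0.002], [0, 0, 0]], [[0, 0, 0.002], [0, 0, 0]]]'

```text
time: 27.75
ee_pos: [0.4671, 0.1694, 0.0481]
eef_rot: [0.999, -0.04, 0.0, 0.001]
ft_force: [-9.1, -2.8, 19.6]
width: 0.0006
```

Request:
step_arm --increments '[[[0, 0, -0.015], [0, 0, 0]], [[0, 0, -0.03], [0, 0, 0]], [[0, 0, -0.03], [0, 0, 0]]]'

```text
time: 28.05
ee_pos: [0.4685, 0.17, 0.0804]
eef_rot: [0.999, -0.04, 0.002, 0.0]
ft_force: [0.2, -0.2, 0.8]
width: 0.0004
```

```bash
python3 go.py .4583 .0675 .075 -4.6
```

```text
t 28.05 tcp [0.4685 0.17   0.0804] yaw -4.6 F [ 0.2 -0.2  0.8] w 0.0004 j [ 0.11  0.24 -0.61  1.93  0.17  1.01 -2.22]
shift [-0.002, 0.103, 0.0054] rv [-0.0001, -0.0046, 0.0002]
```

Key a bottomed at z=0.048 and came up again. Now key c.

Request:
step_arm --increments '[[[-0.002, 0.04, 0], [0, -0.002, 0]], [[-0.002, 0.08, 0], [0, -0.004, 0]], [[-0.002, 0.103, 0], [0, -0.004, 0]], [[-0.002, 0.103, 0.005], [0, -0.004, 0]], [[-0.002, 0.103, 0.01], [0, -0.004, 0]]]'

```text
time: 28.55
ee_pos: [0.4585, 0.0675, 0.0701]
eef_rot: [0.999, -0.041, 0.001, -0.0]
ft_force: [0.2, 0.6, -0.1]
width: 0.0004
```

```bash
python3 go.py .4583 .0675 .048 -4.6
```

```text
t 28.55 tcp [0.4585 0.0675 0.0701] yaw -4.6 F [ 0.2  0.6 -0.1] w 0.0004 j [ 0.28  0.17 -0.55  2.02  0.11  0.97 -1.99]
shift [-0.0002, -0.0, 0.0221] rv [-0.0002, -0.0011, -0.0009]
```

Request:
step_arm --increments '[[[0, 0, 0.008], [0, 0, 0]], [[0, 0, 0.014], [0, 0, 0]], [[0, 0, 0.019], [0, 0, 0]], [[0, 0, 0.0222], [0, 0, 0]], [[0, 0, 0.0222], [0, 0, 0]]]'

```text
time: 29.05
ee_pos: [0.4582, 0.0685, 0.0483]
eef_rot: [0.999, -0.04, 0.0, -0.0]
ft_force: [-5.1, 1.8, 11.2]
width: 0.0005
```

Request:
step_arm --increments '[[[0, 0, 0.0005], [0, 0, 0]], [[0, 0, 0.0005], [0, 0, 0]]]'

```text
time: 29.25
ee_pos: [0.4582, 0.0686, 0.0483]
eef_rot: [0.999, -0.04, -0.0, 0.0]
ft_force: [-4.7, -1.3, 11.7]
width: 0.0007
```

Request:
step_arm --increments '[[[0, 0, -0.015], [0, 0, 0]], [[0, 0, -0.03], [0, 0, 0]], [[0, 0, -0.03], [0, 0, 0]]]'

```text
time: 29.55
ee_pos: [0.4594, 0.069, 0.0797]
eef_rot: [0.999, -0.04, 0.001, 0.0]
ft_force: [-0.3, -0.5, -0.2]
width: 0.0004
```

```bash
python3 go.py .4623 .1184 .07 -4.6
```

```text
t 29.55 tcp [0.4594 0.069  0.0797] yaw -4.5 F [-0.3 -0.5 -0.2] w 0.0004 j [ 0.28  0.16 -0.56  2.01  0.1   0.99 -1.98]
shift [-0.0011, -0.0494, 0.0097] rv [0.0, -0.0028, 0.0011]
```

Key c is done. Now key b.

Request:
step_arm --increments '[[[-0.001, -0.03, 0], [0, 0, 0]], [[-0.001, -0.0494, 0], [0, -0.003, 0.001]], [[-0.001, -0.0494, 0.004], [0, -0.003, 0.001]], [[-0.001, -0.0494, 0.0097], [0, -0.003, 0.001]], [[-0.001, -0.0494, 0.0097], [0, -0.003, 0.001]]]'

```text
time: 30.05
ee_pos: [0.4616, 0.1172, 0.0685]
eef_rot: [0.999, -0.041, -0.001, 0.0]
ft_force: [0.1, 0.6, -0.5]
width: 0.0002
```

```bash
python3 go.py .4623 .1184 .048 -4.6
```

```text
t 30.05 tcp [0.4616 0.1172 0.0685] yaw -4.6 F [ 0.1  0.6 -0.5] w 0.0002 j [ 0.2   0.21 -0.59  1.99  0.14  0.98 -2.11]
shift [0.0007, -0.0013, 0.0205] rv [0.001, 0.0023, -0.0008]
```

Request:
step_arm --increments '[[[0.0007, -0.001, 0.007], [0, 0.002, 0]], [[0.0007, -0.001, 0.013], [0, 0.002, 0]], [[0.0007, -0.001, 0.018], [0, 0.002, 0]], [[0.0007, -0.001, 0.0208], [0, 0.002, 0]], [[0.0007, -0.001, 0.0208], [0, 0.002, 0]]]'

```text
time: 30.55
ee_pos: [0.4622, 0.1174, 0.0483]
eef_rot: [0.999, -0.041, -0.0, 0.001]
ft_force: [-5.4, -3.4, 13.1]
width: 0.0004
```

Request:
step_arm --increments '[[[0, 0, 0.0005], [0, 0, 0]], [[0, 0, 0.0005], [0, 0, 0]]]'

```text
time: 30.75
ee_pos: [0.4622, 0.1174, 0.0483]
eef_rot: [0.999, -0.041, -0.0, 0.001]
ft_force: [-5.2, -1.8, 10.7]
width: 0.0003
```

Request:
step_arm --increments '[[[0, 0, -0.015], [0, 0, 0]], [[0, 0, -0.03], [0, 0, 0]], [[0, 0, -0.03], [0, 0, 0]]]'

```text
time: 31.05
ee_pos: [0.4634, 0.1178, 0.0798]
eef_rot: [0.999, -0.041, 0.001, 0.001]
ft_force: [0.4, -0.5, 1.5]
width: 0.0005
```

```bash
python3 go.py .4535 .0077 .07 -4.6
```

```text
t 31.05 tcp [0.4634 0.1178 0.0798] yaw -4.7 F [ 0.4 -0.5  1.5] w 0.0005 j [ 0.2   0.2  -0.59  1.98  0.13  1.   -2.1 ]
shift [-0.0009, 0.1106, 0.01] rv [0.0021, -0.0021, -0.0015]
```

Key b is done. Now the start key, d.

Request:
step_arm --increments '[[[-0.001, 0.04, 0], [0, 0, 0]], [[-0.001, 0.08, 0], [0.002, -0.002, 0]], [[-0.001, 0.11, 0], [0.002, -0.002, -0.001]], [[-0.001, 0.1106, 0.005], [0.002, -0.002, -0.001]], [[-0.001, 0.1106, 0.01], [0.002, -0.002, -0.001]]]'

```text
time: 31.55
ee_pos: [0.4532, 0.0072, 0.0692]
eef_rot: [0.999, -0.041, -0.0, 0.0]
ft_force: [0.8, -0.1, -0.2]
width: 0.0002
```

```bash
python3 go.py .4535 .0077 .048 -4.6
```

```text
t 31.55 tcp [0.4532 0.0072 0.0692] yaw -4.7 F [ 0.8 -0.1 -0.2] w 0.0002 j [ 0.37  0.15 -0.51  2.05  0.09  0.97 -1.84]
shift [0.0003, -0.0005, 0.0212] rv [0.0001, 0.0002, -0.0023]
```

Request:
step_arm --increments '[[[0, 0, 0.008], [0, 0, 0]], [[0, 0, 0.014], [0, 0, 0]], [[0, 0, 0.018], [0, 0, 0]], [[0, 0, 0.0214], [0, 0, 0]], [[0, 0, 0.0214], [0, 0, 0]]]'

```text
time: 32.05
ee_pos: [0.453, 0.0083, 0.0483]
eef_rot: [0.999, -0.041, -0.001, -0.0]
ft_force: [-7.0, 2.2, 12.9]
width: 0.0006
```

Request:
step_arm --increments '[[[0, 0, 0.0005], [0, 0, 0]], [[0, 0, 0.0005], [0, 0, 0]]]'

```text
time: 32.25
ee_pos: [0.4529, 0.0084, 0.0483]
eef_rot: [0.999, -0.04, -0.001, 0.0]
ft_force: [-5.5, -0.9, 11.4]
width: 0.0002
```

Request:
step_arm --increments '[[[0, 0, -0.03], [0, 0, 0]], [[0, 0, -0.07], [0, 0, 0]], [[0, 0, -0.11], [0, 0, 0]], [[0, 0, -0.15], [0, 0, 0]], [[0, 0, -0.15], [0, 0, 0]]]'

```text
time: 32.75
ee_pos: [0.456, 0.0089, 0.2033]
eef_rot: [0.999, -0.04, 0.003, 0.001]
ft_force: [0.5, -0.2, -0.2]
width: 0.0005
```

Request:
step_arm --increments '[[[-0.02, 0.05, 0], [0, 0, 0]], [[-0.02, 0.1, 0], [0, 0, 0]], [[-0.02, 0.15, 0], [0, 0, 0]], [[-0.02, 0.2, 0], [0, 0, 0]], [[-0.02, 0.2, 0], [0, 0, 0]]]'

```text
time: 33.25
ee_pos: [0.4181, -0.195, 0.2024]
eef_rot: [0.999, -0.044, 0.003, 0.001]
ft_force: [0.1, 0.3, -0.4]
width: 0.0005
```

```bash
python3 - <<'E'
from chk import *
from hood import bar
D=(.6227,.0725,-.0795)
def w(x,y):return T(np.array([[x,y,0]]),*D)[0][:2]
B=[(*w(-.047,0),D[2]+np.pi/2,.031),(*w(.047,0),D[2]+np.pi/2,.031),(*w(0,-.047),D[2],.049)]
for n,b in(("scene",(220,100,420,280)),("top",(200,130,340,270))):
    s=r.camera(n)["pixels"];s=draw(n,s,B)
    cv2.polylines(s,[np.round(proj(n,[bar(0,-.05),bar(0,.05)])*8).astype(int)],False,(0,0,255),1,cv2.LINE_AA,3)
    crop(s,*b,4,f"pics/{n}18.png")
print(r.read_state()["time"],r.read_state()["ee_pos"])
E
```

```text
dryer [ 0.62271091  0.07245153 -0.07946372  0.09388349] [[0.3, -0.2], [0.1, -0.3], [0.5, -0.4], [0.4, -0.3], [0.5, 0.1], [-0.1, 0.3], [0.3, 0.3], [0.2, -0.4], [0.1, -0.3], [-0.1, -0.8], [-0.3, -0.7], [0.4, -0.2], [0.3, -0.1], [0.0, 0.2], [0.4, -0.2], [0.4, -0.5]]
33.35 [ 0.41959141 -0.18963991  0.20248574]
```

View pics/scene18.png

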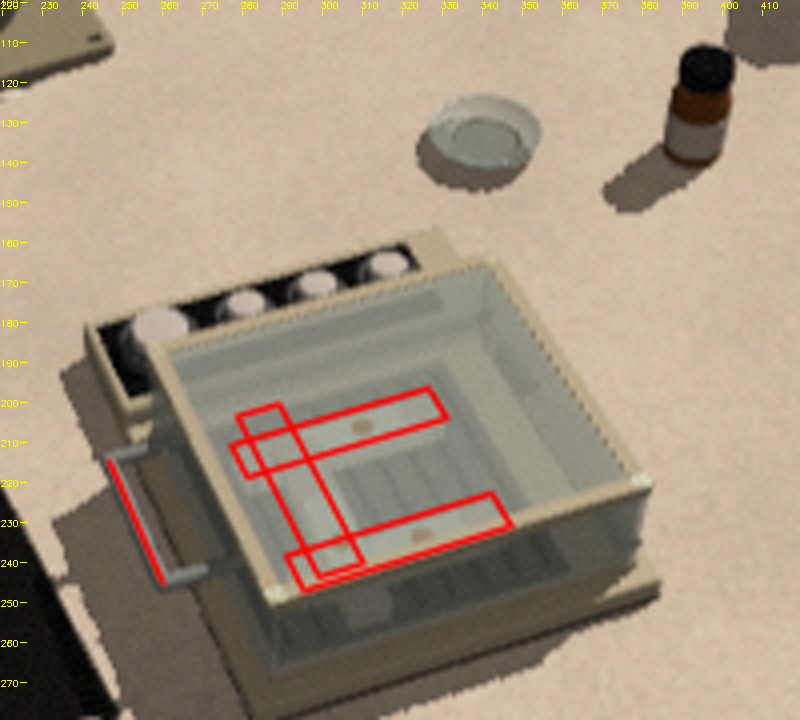

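View pics/top18.png

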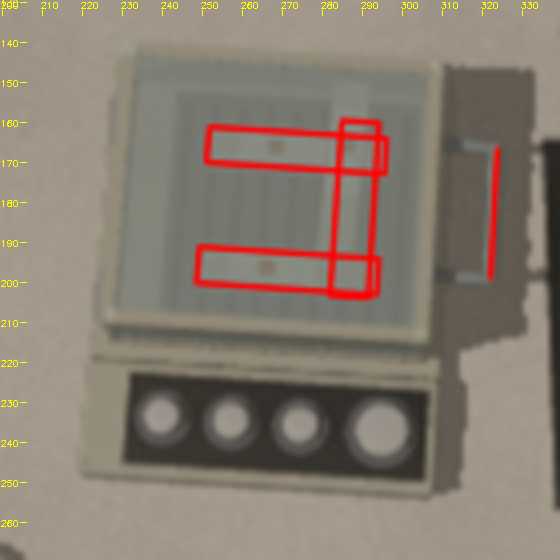

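The top carrier no longer matches its outline: it has shifted towards +x, and its dot is now near scene (304,236). I'll look at a raw close-up.

```bash
python3 - <<'E'
from h import *
from bench import r
s=r.camera("scene")["pixels"];cv2.imwrite("pics/scene19.png",s);crop(s,250,170,390,290,5.5,"pics/s19.png")
t=r.camera("top")["pixels"];cv2.imwrite("pics/top19.png",t);crop(t,220,135,330,225,7,"pics/t19.png")
E
```

```text
(no output)
```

View pics/s19.png

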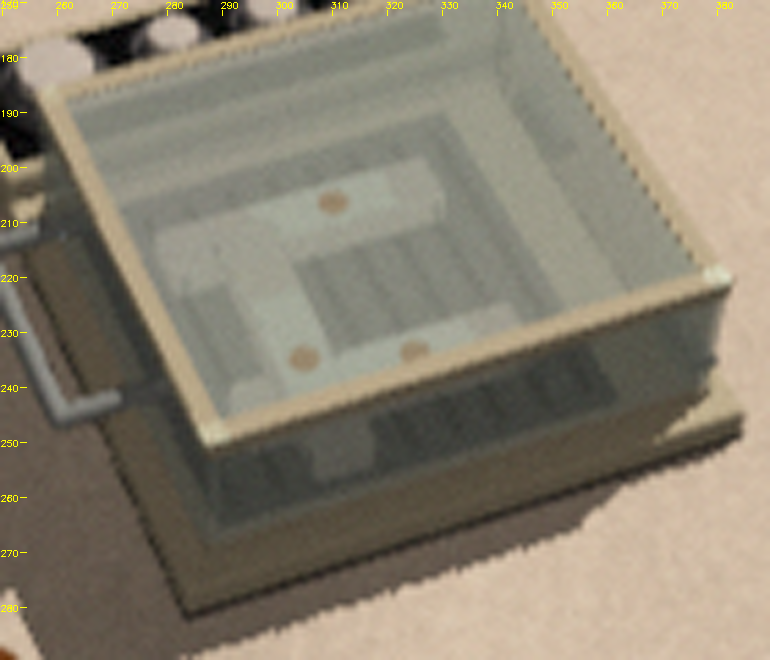

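View pics/t19.png

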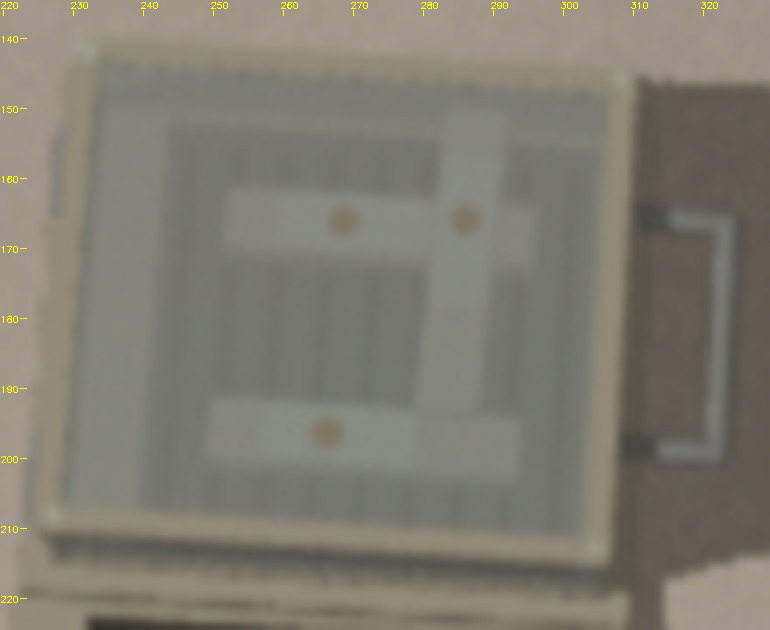

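The top carrier was knocked about 3 cm towards +x, while layer 1 is intact. I'll reopen the hood, set the carrier back and shut the hood again.

```bash
python3 - <<'E'
from fit0 import T
from h import *
t=[(282.6,149.9),(291.9,150.5),(287.6,193.1),(278.8,192.4)]
q=np.array([[.0675,.014,0],[.0675,-.014,0],[-.0675,-.014,0],[-.0675,.014,0]])
g=lambda v:(proj("top",T(q,*v)+[0,0,.058])-t).ravel()
o=least_squares(g,[.65,.03,-.08],loss="soft_l1");print(o.x,g(o.x).round(1))
D=(.6227,.0725,-.0795);d=o.x[:2]-D[:2];c,s=np.cos(D[2]),np.sin(D[2]);print("dryer frame",c*d[0]+s*d[1],-s*d[0]+c*d[1],o.x[2]-D[2])
E
python3 go.py .6108 -.077 .17 -4.6
```

```text
dryer [ 0.62271091  0.07245153 -0.07946372  0.09388349] [[0.3, -0.2], [0.1, -0.3], [0.5, -0.4], [0.4, -0.3], [0.5, 0.1], [-0.1, 0.3], [0.3, 0.3], [0.2, -0.4], [0.1, -0.3], [-0.1, -0.8], [-0.3, -0.7], [0.4, -0.2], [0.3, -0.1], [0.0, 0.2], [0.4, -0.2], [0.4, -0.5]]
[ 0.65109369  0.03408812 -0.10508876] [ 0.1 -0.5 -0.  -0.3  0.3  0.5 -0.3  0.3]
dryer frame 0.031354534445939795 -0.0360356339624062 -0.025588762345435792
t 33.45 tcp [ 0.4202 -0.1876  0.2029] yaw -4.5 F [ 0.5  1.  -0.4] w -0.0 j [ 0.61 -0.01 -0.28  1.9  -0.    1.25 -1.32]
shift [0.1811, -0.1253, 0.034] rv [0.0004, -0.0065, 0.0015]
```

Request:
step_arm --increments '[[[0.181, -0.125, 0.01], [0, -0.006, 0]], [[0.181, -0.125, 0.01], [0, -0.006, 0]], [[0.181, -0.125, 0.02], [0, -0.006, 0]], [[0.181, -0.125, 0.03], [0, -0.006, 0]], [[0.181, -0.125, 0.034], [0, -0.006, 0]]]' --hand 0.2

```text
time: 33.95
ee_pos: [0.6132, -0.0714, 0.1689]
eef_rot: [0.999, -0.036, 0.0, -0.001]
ft_force: [-0.4, 0.3, 0.8]
width: 0.0305
```

```bash
python3 go.py .6108 -.077 .09 -4.6
```

```text
t 33.95 tcp [ 0.6132 -0.0714  0.1689] yaw -4.2 F [-0.4  0.3  0.8] w 0.0305 j [ 0.35  0.38 -0.4   1.54  0.15  1.26 -1.71]
shift [-0.0021, 0.006, 0.0789] rv [-0.0023, -0.0008, 0.0076]
```

Request:
step_arm --increments '[[[-0.002, 0.006, 0.02], [-0.002, 0, 0.0076]], [[-0.002, 0.006, 0.045], [-0.002, 0, 0.0076]], [[-0.002, 0.006, 0.07], [-0.002, 0, 0.0076]], [[-0.002, 0.006, 0.072], [-0.002, 0, 0.0076]], [[-0.002, 0.006, 0.072], [-0.002, 0, 0.0076]]]'

```text
time: 34.45
ee_pos: [0.6108, -0.0756, 0.097]
eef_rot: [0.999, -0.039, 0.0, -0.0]
ft_force: [0.1, 0.3, -0.1]
width: 0.0343
```

```bash
python3 go.py .6108 -.077 .053 -4.6;python3 - <<'E'
from h import *
from bench import r
s=r.camera("scene")["pixels"];cv2.imwrite("pics/scene20.png",s);crop(s,210,140,390,290,4,"pics/s20.png")
E
```

```text
t 34.45 tcp [ 0.6108 -0.0756  0.097 ] yaw -4.5 F [ 0.1  0.3 -0.1] w 0.0343 j [ 0.35  0.44 -0.38  1.62  0.17  1.12 -1.72]
shift [0.0001, 0.0014, 0.044] rv [-0.0009, -0.0001, 0.0018]
```

View pics/s20.png

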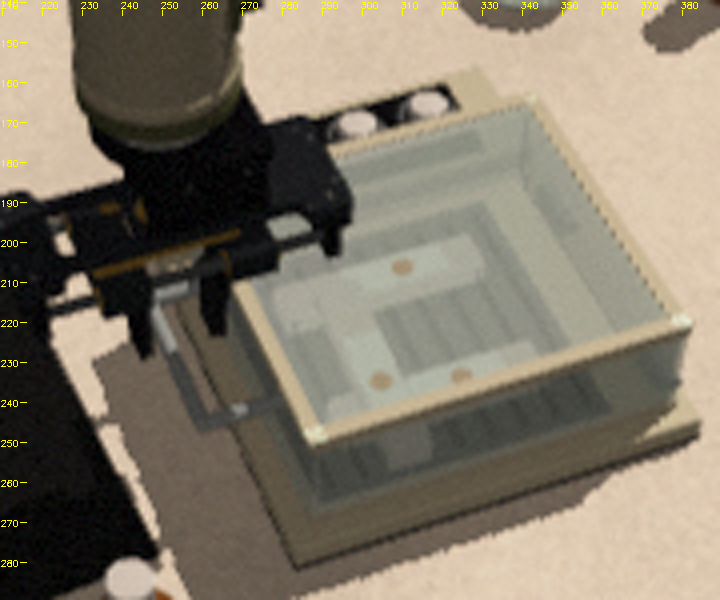

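The fingers are on either side of the bar at (252,225). I'll descend and grip.

Request:
step_arm --increments '[[[0, 0.0014, 0.02], [0, 0, 0]], [[0, 0.0014, 0.036], [0, 0, 0]], [[0, 0.0014, 0.044], [0, 0, 0]], [[0, 0.0014, 0.044], [0, 0, 0]]]'

```text
time: 34.9
ee_pos: [0.6108, -0.0772, 0.0532]
eef_rot: [0.999, -0.039, 0.0, -0.0]
ft_force: [-0.4, 0.5, 0.3]
width: 0.0349
```

Request:
step_arm --increments '[[[0, 0, 0], [0, 0, 0]], [[0, 0, 0], [0, 0, 0]], [[0, 0, 0], [0, 0, 0]], [[0, 0, 0], [0, 0, 0]], [[0, 0, 0], [0, 0, 0]]]' --hand 1 --grip_force 12

```text
time: 35.4
ee_pos: [0.611, -0.0781, 0.0536]
eef_rot: [0.999, -0.04, 0.0, 0.0]
ft_force: [-1.1, -2.1, 2.1]
width: 0.0094
```

```bash
python3 arc.py .019 .06 .12 .18 .24 .3
```

```text
t 35.4 tcp [ 0.611  -0.0781  0.0536] F [-1.1 -2.1  2.1] w 0.0094 r 0.2856 theta 0.001 yaw -4.6 j7 -1.74
rv [ 0.0001 -0.0008  0.0007]
.06 [-0.0003, -0.0046, -0.0161]
.12 [-0.0002, -0.0091, -0.0325]
.18 [-0.0002, -0.0145, -0.0487]
.24 [-0.0002, -0.021, -0.0645]
.3 [-0.0002, -0.0283, -0.0799]
```

Request:
step_arm --increments '[[[0, -0.004, -0.016], [0, 0, 0]], [[0, -0.009, -0.0325], [0, 0, 0]], [[0, -0.0145, -0.0487], [0, 0, 0]], [[0, -0.021, -0.0645], [0, 0, 0]], [[0, -0.0283, -0.08], [0, 0, 0]]]'

```text
time: 35.9
ee_pos: [0.6129, -0.0512, 0.1349]
eef_rot: [0.999, -0.041, 0.0, 0.001]
ft_force: [0.7, -5.6, -1.7]
width: 0.0094
```

```bash
python3 arc.py .019 .35 .4 .45 .5 .55;python3 - <<'E'
from h import *
from bench import r
s=r.camera("scene")["pixels"];cv2.imwrite("pics/scene21.png",s);crop(s,210,140,390,290,4,"pics/s21.png")
E
```

```text
t 35.9 tcp [ 0.6129 -0.0512  0.1349] F [ 0.7 -5.6 -1.7] w 0.0094 r 0.2863 theta 0.302 yaw -4.6 j7 -1.76
rv [ 0.0021 -0.0008 -0.0008]
.35 [-0.0, -0.0082, -0.0111]
.4 [-0.0, -0.0157, -0.0233]
.45 [-0.0, -0.0237, -0.035]
.5 [-0.0001, -0.0323, -0.0463]
.55 [-0.0001, -0.0414, -0.0572]
```

View pics/s21.png

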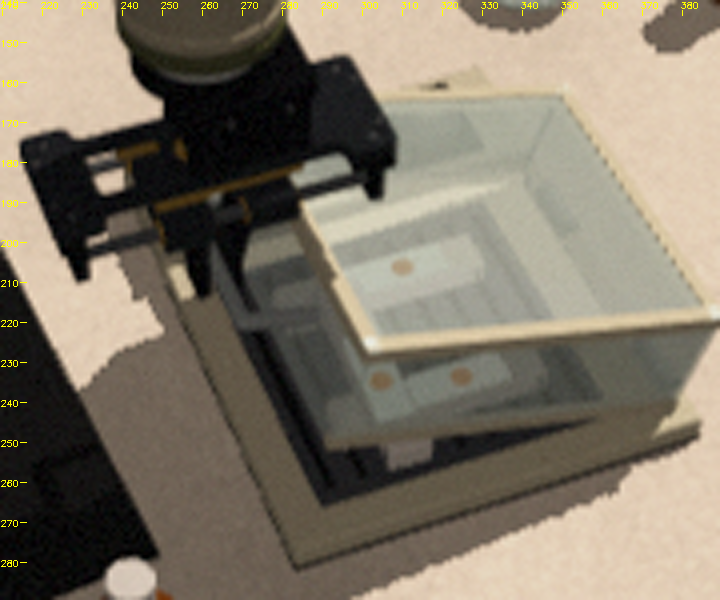

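The hood is opening (θ≈0.3). I'll continue.

Request:
step_arm --increments '[[[0, -0.0082, -0.0111], [0, 0, 0]], [[0, -0.0157, -0.0233], [0, 0, 0]], [[0, -0.0237, -0.035], [0, 0, 0]], [[0, -0.0323, -0.0463], [0, 0, 0]], [[0, -0.0414, -0.0572], [0, 0, 0]]]'

```text
time: 36.45
ee_pos: [0.6161, -0.0101, 0.1961]
eef_rot: [0.999, -0.041, 0.001, 0.002]
ft_force: [-1.9, -6.5, 1.0]
width: 0.0095
```

```bash
python3 arc.py .019 .6 .65 .7 .75 .8
```

```text
t 36.45 tcp [ 0.6161 -0.0101  0.1961] F [-1.9 -6.5  1. ] w 0.0095 r 0.2874 theta 0.56 yaw -4.7 j7 -1.82
rv [ 0.0047 -0.0019 -0.0013]
.6 [0.0001, -0.0099, -0.0063]
.65 [0.0001, -0.0201, -0.0163]
.7 [0.0001, -0.0308, -0.0257]
.75 [0.0001, -0.0419, -0.0345]
.8 [0.0, -0.0534, -0.0428]
```

Request:
step_arm --increments '[[[0, -0.0099, -0.0063], [0.002, 0, 0]], [[0, -0.0201, -0.0163], [0.004, 0, 0]], [[0, -0.0308, -0.0257], [0.004, 0, 0]], [[0, -0.0419, -0.0345], [0.004, 0, 0]], [[0, -0.0534, -0.0428], [0.004, 0, 0]]]'

```text
time: 36.95
ee_pos: [0.6202, 0.0406, 0.2413]
eef_rot: [0.999, -0.042, 0.001, 0.002]
ft_force: [-4.6, -10.1, 8.4]
width: 0.0091
```

```bash
python3 arc.py .019 .86 .92 .98 1.04 1.1
```

```text
t 36.95 tcp [0.6202 0.0406 0.2413] F [ -4.6 -10.1   8.4] w 0.0091 r 0.2881 theta 0.797 yaw -4.9 j7 -1.9
rv [ 0.0048 -0.0032 -0.0045]
.86 [-0.0001, -0.0172, -0.0066]
.92 [-0.0002, -0.0321, -0.015]
.98 [-0.0002, -0.0475, -0.0224]
1.04 [-0.0003, -0.0632, -0.0288]
1.1 [-0.0004, -0.0794, -0.0343]
```

```bash
python3 arc.py .014 .85 .9 .95 1.0 1.05
```

```text
t 36.95 tcp [0.6202 0.0406 0.2413] F [ -4.6 -10.1   8.4] w 0.0091 r 0.284 theta 0.787 yaw -4.9 j7 -1.9
rv [ 0.0048 -0.0032 -0.0045]
.85 [-0.0001, -0.0147, -0.0102]
.9 [-0.0002, -0.027, -0.0173]
.95 [-0.0002, -0.0397, -0.0238]
1.0 [-0.0002, -0.0527, -0.0296]
1.05 [-0.0003, -0.0659, -0.0348]
```

Request:
step_arm --increments '[[[0, -0.0147, -0.0102], [0.004, -0.003, -0.004]], [[0, -0.027, -0.0173], [0.004, -0.003, -0.004]], [[0, -0.0397, -0.0238], [0.004, -0.003, -0.004]], [[0, -0.0527, -0.0296], [0.004, -0.003, -0.004]], [[0, -0.0659, -0.0348], [0.004, -0.003, -0.004]]]'

```text
time: 37.45
ee_pos: [0.6253, 0.1072, 0.2764]
eef_rot: [0.999, -0.04, -0.0, 0.001]
ft_force: [-4.4, -3.1, 1.6]
width: 0.0095
```

```bash
python3 arc.py .015 1.1 1.15 1.2 1.25 1.3;python3 - <<'E'
from h import *
from bench import r
s=r.camera("scene")["pixels"];cv2.imwrite("pics/scene22.png",s);crop(s,230,60,430,280,3.5,"pics/s22.png")
E
```

```text
t 37.45 tcp [0.6253 0.1072 0.2764] F [-4.4 -3.1  1.6] w 0.0095 r 0.2858 theta 1.055 yaw -4.6 j7 -2.0
rv [ 0.0015  0.0007 -0.0006]
1.1 [0.0002, -0.0127, -0.0028]
1.15 [0.0002, -0.0264, -0.0066]
1.2 [0.0001, -0.0403, -0.0097]
1.25 [0.0001, -0.0543, -0.0121]
1.3 [0.0001, -0.0684, -0.0138]
```

View pics/s22.png

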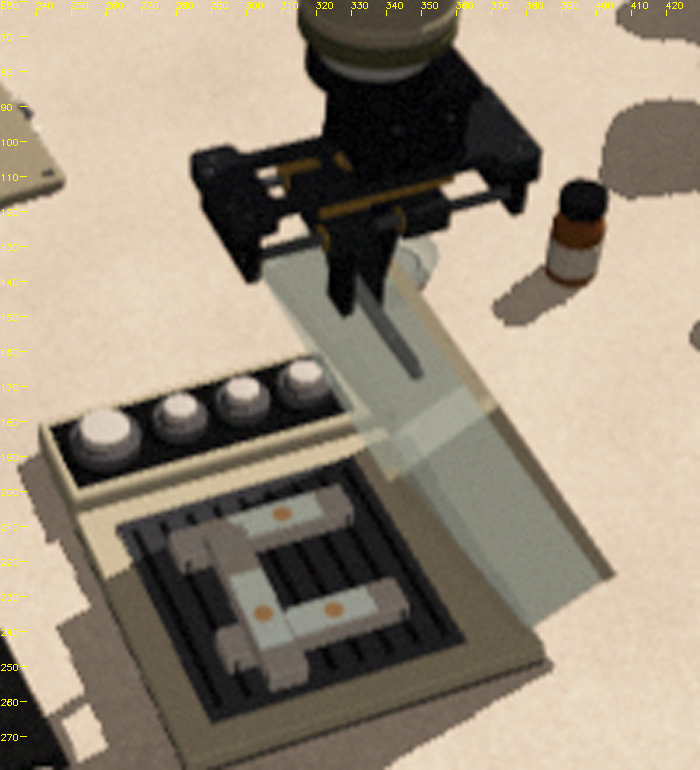

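The hood is at about 1.05 rad. The displaced carrier still lies flat on both bottom ones. I'll open further.

Request:
step_arm --increments '[[[0, -0.0127, -0.0028], [0.001, 0, 0]], [[0, -0.0264, -0.0066], [0.001, 0, 0]], [[0, -0.0403, -0.0097], [0.001, 0, 0]], [[0, -0.0543, -0.0121], [0.001, 0, 0]], [[0, -0.0684, -0.0138], [0.001, 0, 0]]]'

```text
time: 38.0
ee_pos: [0.6312, 0.1795, 0.2914]
eef_rot: [0.999, -0.039, 0.001, -0.001]
ft_force: [0.5, -2.6, 0.5]
width: 0.0094
```

```bash
python3 arc.py .016 1.36 1.42 1.48 1.54 1.6
```

```text
t 38.0 tcp [0.6312 0.1795 0.2914] F [ 0.5 -2.6  0.5] w 0.0094 r 0.2863 theta 1.315 yaw -4.5 j7 -2.12
rv [-0.0018 -0.0015  0.0021]
1.36 [0.0001, -0.0129, 0.0012]
1.42 [0.0001, -0.03, 0.0011]
1.48 [0.0001, -0.047, 0.0021]
1.54 [0.0001, -0.064, 0.0041]
1.6 [0.0002, -0.0808, 0.0071]
```

Request:
step_arm --increments '[[[0, -0.013, 0], [0, 0, 0]], [[0, -0.03, 0.001], [0, 0, 0.002]], [[0, -0.047, 0.002], [-0.002, 0, 0.002]], [[0, -0.064, 0.004], [-0.002, 0, 0.002]], [[0, -0.081, 0.007], [-0.002, 0, 0.002]]]'

```text
time: 38.5
ee_pos: [0.6374, 0.262, 0.2843]
eef_rot: [0.999, -0.04, 0.001, -0.0]
ft_force: [-0.9, -1.2, 0.7]
width: 0.0097
```

```bash
python3 arc.py .017 1.64 1.68 1.72 1.76
```

```text
t 38.5 tcp [0.6374 0.262  0.2843] F [-0.9 -1.2  0.7] w 0.0097 r 0.2857 theta 1.606 yaw -4.6 j7 -2.24
rv [-0.0002 -0.0014  0.0006]
1.64 [0.0003, -0.0091, 0.0034]
1.68 [0.0003, -0.0201, 0.0064]
1.72 [0.0003, -0.031, 0.0099]
1.76 [0.0003, -0.0417, 0.0137]
```

θ≈1.6 is enough. I'll release and go to the displaced carrier.

Request:
step_arm --increments '[[[0, 0, 0], [0, 0, 0]], [[0, 0, 0], [0, 0, 0]], [[0, 0, 0], [0, 0, 0]], [[0, 0, 0], [0, 0, 0]]]' --hand 0.2

```text
time: 38.9
ee_pos: [0.6377, 0.261, 0.2843]
eef_rot: [0.999, -0.04, 0.001, 0.0]
ft_force: [0.5, -0.3, 0.9]
width: 0.0313
```

Request:
step_arm --increments '[[[0, 0, -0.03], [0, 0, 0]], [[0, 0, -0.07], [0, 0, 0]], [[0, 0, -0.07], [0, 0, 0]], [[0, 0.04, -0.07], [0, 0, 0]], [[0, 0.09, -0.07], [0, 0, 0]]]'

```text
time: 39.4
ee_pos: [0.6297, 0.1723, 0.3537]
eef_rot: [0.999, -0.039, 0.0, -0.0]
ft_force: [0.8, -1.1, -0.0]
width: 0.035
```

```bash
python3 go.py .635 .0355 .3 -6
```

```text
t 39.4 tcp [0.6297 0.1723 0.3537] yaw -4.4 F [ 0.8 -1.1 -0. ] w 0.035 j [-0.01  0.41 -0.49  1.12  0.19  1.65 -2.1 ]
shift [0.0158, 0.136, 0.0536] rv [-0.001, -0.0009, 0.0275]
```

Request:
step_arm --increments '[[[0.005, 0.05, 0], [0, 0, 0.01]], [[0.01, 0.1, 0.02], [0, 0, 0.027]], [[0.016, 0.136, 0.06], [0, 0, 0.027]], [[0.016, 0.136, 0.11], [0, 0, 0.027]], [[0.016, 0.136, 0.15], [0, 0, 0.027]]]' --hand -0.2

```text
time: 39.9
ee_pos: [0.6352, 0.0322, 0.202]
eef_rot: [0.999, -0.054, 0.001, -0.0]
ft_force: [0.6, 0.1, -0.8]
width: 0.0519
```

```bash
python3 go.py .635 .0355 .1 -6;python3 - <<'E'
from h import *
from bench import r
s=r.camera("scene")["pixels"];cv2.imwrite("pics/scene23.png",s);crop(s,250,170,390,290,5.5,"pics/s23.png")
E
```

```text
t 39.9 tcp [0.6352 0.0322 0.202 ] yaw -6.2 F [ 0.6  0.1 -0.8] w 0.0519 j [ 0.21  0.4  -0.44  1.44  0.17  1.33 -1.92]
shift [-0.0007, -0.0033, 0.102] rv [-0.0001, -0.002, -0.0041]
```

View pics/s23.png

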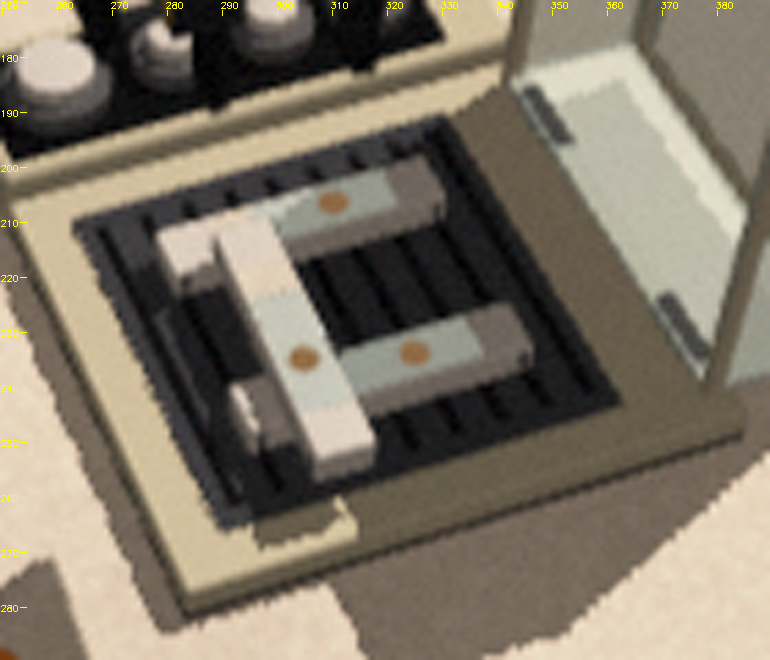

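```bash
python3 - <<'E'
from fit0 import T
from h import *
from places import w
s=[(317.7,248.6),(306.8,253.1),(289.1,210.4),(298.2,208)]
q=np.array([[.0675,.014,0],[.0675,-.014,0],[-.0675,-.014,0],[-.0675,.014,0]])
g=lambda v:(proj("scene",T(q,*v)+[0,0,.058])-s).ravel()
o=least_squares(g,[.65,.03,-.08],loss="soft_l1");print(o.x,g(o.x).round(1))
print(w(.01,-.036-.0))
E
```

```text
dryer [ 0.62271091  0.07245153 -0.07946372  0.09388349] [[0.3, -0.2], [0.1, -0.3], [0.5, -0.4], [0.4, -0.3], [0.5, 0.1], [-0.1, 0.3], [0.3, 0.3], [0.2, -0.4], [0.1, -0.3], [-0.1, -0.8], [-0.3, -0.7], [0.4, -0.2], [0.3, -0.1], [0.0, 0.2], [0.4, -0.2], [0.4, -0.5]]
[ 0.64977808  0.03301615 -0.1295927 ] [ 0.4  0.8 -0.2 -0.6 -1.   0.1  0.6 -0.2]
(np.float64(0.6298094291971691), np.float64(0.03581954176280726))
```

```bash
python3 go.py .6326 .0356 .07 -6.5
```

```text
t 39.95 tcp [0.6315 0.0329 0.1934] yaw -6.1 F [-1.1  0.8 -7. ] w 0.0519 j [ 0.21  0.41 -0.44  1.45  0.17  1.33 -1.92]
shift [0.0019, -0.003, 0.1233] rv [0.0014, 0.0092, 0.0064]
```

Request:
step_arm --increments '[[[0.002, -0.003, 0.04], [0.001, 0.009, 0.006]], [[0.002, -0.003, 0.08], [0.001, 0.009, 0.006]], [[0.002, -0.003, 0.11], [0.001, 0.009, 0.006]], [[0.002, -0.003, 0.12], [0.001, 0.009, 0.006]], [[0.002, -0.003, 0.12], [0.001, 0.009, 0.006]]]'

```text
time: 40.45
ee_pos: [0.6324, 0.0354, 0.0732]
eef_rot: [0.998, -0.057, -0.001, 0.0]
ft_force: [0.0, 1.4, 0.3]
width: 0.0521
```

```bash
python3 go.py .6326 .0356 .046 -6.5
```

```text
t 40.45 tcp [0.6324 0.0354 0.0732] yaw -6.5 F [0.  1.4 0.3] w 0.0521 j [ 0.19  0.5  -0.42  1.58  0.22  1.1  -1.96]
shift [0.0002, -0.0002, 0.0272] rv [0.0006, 0.0016, 0.0003]
```

Request:
step_arm --increments '[[[0, 0, 0.012], [0, 0, 0]], [[0, 0, 0.022], [0, 0, 0]], [[0, 0, 0.027], [0, 0, 0]], [[0, 0, 0.027], [0, 0, 0]]]'

```text
time: 40.85
ee_pos: [0.6321, 0.0354, 0.0457]
eef_rot: [0.998, -0.057, -0.001, 0.0]
ft_force: [1.0, -0.0, 0.7]
width: 0.0522
```

Request:
step_arm --increments '[[[0, 0, 0], [0, 0, 0]], [[0, 0, 0], [0, 0, 0]], [[0, 0, 0], [0, 0, 0]], [[0, 0, 0], [0, 0, 0]], [[0, 0, 0], [0, 0, 0]]]' --hand 1 --grip_force 25

```text
time: 41.35
ee_pos: [0.6322, 0.0352, 0.046]
eef_rot: [0.998, -0.057, -0.001, 0.0]
ft_force: [-0.3, -1.1, 2.2]
width: 0.028
```

Request:
step_arm --increments '[[[0, 0, -0.01], [0, 0, 0]], [[0, 0, -0.02], [0, 0, 0]], [[0, 0, -0.03], [0, 0, 0]], [[0, 0, -0.03], [0, 0, 0]]]'

```text
time: 41.75
ee_pos: [0.6335, 0.0355, 0.0783]
eef_rot: [0.998, -0.057, 0.001, 0.0]
ft_force: [0.5, 0.6, -0.8]
width: 0.0276
```

```bash
python3 go.py .601 .027 .07 -4.6;python3 - <<'E'
from h import *
from bench import r
s=r.camera("scene")["pixels"];cv2.imwrite("pics/scene24.png",s);crop(s,230,110,390,290,4,"pics/s24.png")
E
```

```text
t 41.75 tcp [0.6335 0.0355 0.0783] yaw -6.5 F [ 0.5  0.6 -0.8] w 0.0276 j [ 0.19  0.5  -0.42  1.58  0.22  1.11 -1.96]
shift [-0.0313, 0.0121, 0.0083] rv [0.0003, -0.0011, -0.0329]
```

View pics/s24.png

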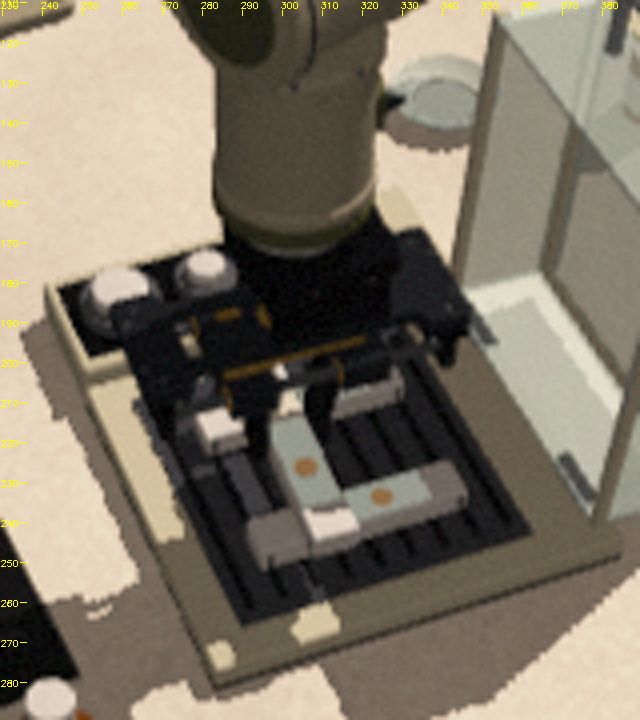

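The carrier is lifted and held. I'll shift it back and lower it.

Request:
step_arm --increments '[[[-0.015, 0.006, 0], [0, 0, -0.016]], [[-0.0313, 0.012, 0], [0, 0, -0.033]], [[-0.0313, 0.012, 0.008], [0, 0, -0.033]], [[-0.0313, 0.012, 0.018], [0, 0, -0.033]], [[-0.0313, 0.012, 0.02], [0, 0, -0.033]]]'

```text
time: 42.3
ee_pos: [0.5999, 0.027, 0.0554]
eef_rot: [0.999, -0.04, -0.001, 0.0]
ft_force: [-0.3, 0.9, -1.2]
width: 0.0276
```

```bash
python3 go.py .601 .027 .046 -4.6;python3 - <<'E'
from chk import *
D=(.6227,.0725,-.0795)
def w(x,y):return T(np.array([[x,y,0]]),*D)[0][:2]
s=r.camera("scene")["pixels"];s=draw("scene",s,[(*w(0,-.047),D[2],.061)]);crop(s,230,140,390,290,5,"pics/s25.png")
E
```

```text
t 42.3 tcp [0.5999 0.027  0.0554] yaw -4.6 F [-0.3  0.9 -1.2] w 0.0276 j [ 0.22  0.46 -0.43  1.69  0.22  1.04 -1.93]
shift [0.0011, -0.0001, 0.0094] rv [0.0006, 0.0023, -0.0002]
dryer [ 0.62271091  0.07245153 -0.07946372  0.09388349] [[0.3, -0.2], [0.1, -0.3], [0.5, -0.4], [0.4, -0.3], [0.5, 0.1], [-0.1, 0.3], [0.3, 0.3], [0.2, -0.4], [0.1, -0.3], [-0.1, -0.8], [-0.3, -0.7], [0.4, -0.2], [0.3, -0.1], [0.0, 0.2], [0.4, -0.2], [0.4, -0.5]]
```

View pics/s25.png

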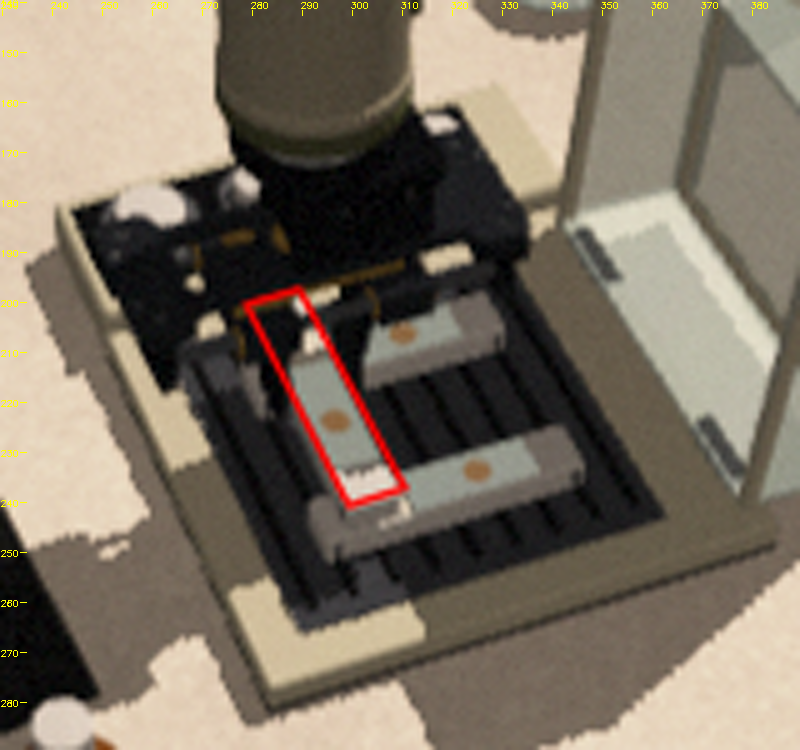

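The carrier matches its target outline to within 1–2 mm. I'll lower and release it.

Request:
step_arm --increments '[[[0.001, 0, 0.004], [0, 0.002, 0]], [[0.001, 0, 0.008], [0, 0.002, 0]], [[0.001, 0, 0.0095], [0, 0.002, 0]], [[0.001, 0, 0.0095], [0, 0.002, 0]]]'

```text
time: 42.75
ee_pos: [0.6011, 0.0271, 0.0461]
eef_rot: [0.999, -0.04, -0.0, 0.0]
ft_force: [0.4, 0.4, -0.2]
width: 0.0278
```

Request:
step_arm --increments '[[[0, 0, 0], [0, 0, 0]], [[0, 0, 0], [0, 0, 0]], [[0, 0, 0], [0, 0, 0]]]' --hand -0.1

```text
time: 43.05
ee_pos: [0.6012, 0.0271, 0.0462]
eef_rot: [0.999, -0.04, -0.0, 0.0]
ft_force: [-0.6, 0.4, -0.4]
width: 0.0433
```

Request:
step_arm --increments '[[[0, 0, -0.02], [0, 0, 0]], [[0, 0, -0.06], [0, 0, 0]], [[0, 0, -0.11], [0, 0, 0]], [[0, 0, -0.16], [0, 0, 0]], [[0, 0, -0.21], [0, 0, 0]]]' --hand -0.3

```text
time: 43.55
ee_pos: [0.6009, 0.0272, 0.2585]
eef_rot: [0.999, -0.04, 0.0, 0.0]
ft_force: [1.3, -0.4, 0.8]
width: 0.0562
```

```bash
python3 - <<'E'
from chk import *
from hood import bar
D=(.6227,.0725,-.0795)
def w(x,y):return T(np.array([[x,y,0]]),*D)[0][:2]
B=[(*w(-.047,0),D[2]+np.pi/2,.031),(*w(.047,0),D[2]+np.pi/2,.031),(*w(0,-.047),D[2],.049)]
s=r.camera("scene")["pixels"];cv2.imwrite("pics/scene26.png",s);s=draw("scene",s,B)
for th,c in((1.5,(255,0,0)),(1.6,(0,255,0)),(1.7,(0,0,255))):
    cv2.polylines(s,[np.round(proj("scene",[bar(th,-.05),bar(th,.05)])*8).astype(int)],False,c,1,cv2.LINE_AA,3)
crop(s,230,70,430,290,3.5,"pics/s26.png")
E
python3 go.py .637 .26 .35 -4.6
```

```text
dryer [ 0.62271091  0.07245153 -0.07946372  0.09388349] [[0.3, -0.2], [0.1, -0.3], [0.5, -0.4], [0.4, -0.3], [0.5, 0.1], [-0.1, 0.3], [0.3, 0.3], [0.2, -0.4], [0.1, -0.3], [-0.1, -0.8], [-0.3, -0.7], [0.4, -0.2], [0.3, -0.1], [0.0, 0.2], [0.4, -0.2], [0.4, -0.5]]
t 43.6 tcp [0.6038 0.0279 0.2678] yaw -4.6 F [-0.4  0.4  7.2] w 0.0564 j [ 0.24  0.29 -0.46  1.44  0.13  1.43 -1.87]
shift [0.0155, -0.2341, -0.0818] rv [-0.001, -0.0117, 0.0001]
```

View pics/s26.png

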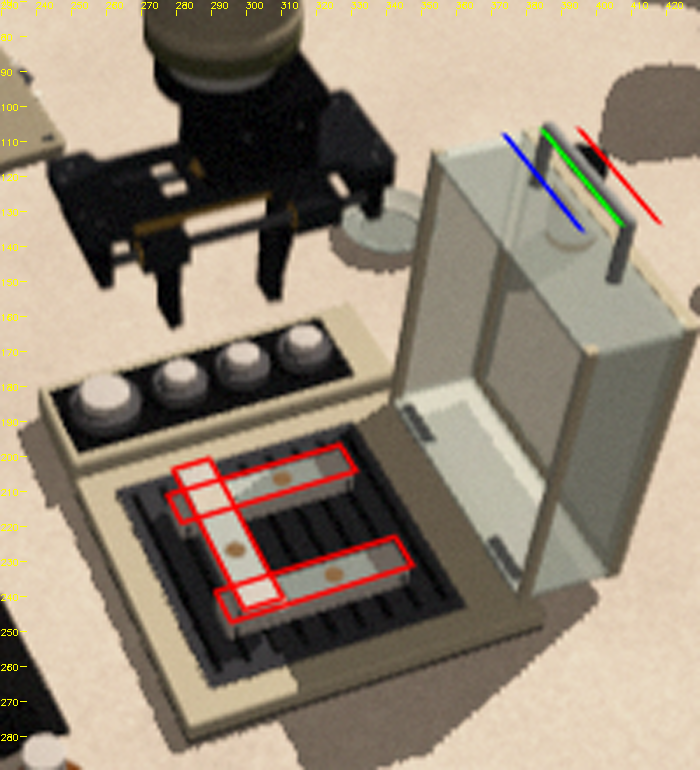

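The stack is back in place and the hood is at θ≈1.61. I'll close it again.

Request:
step_arm --increments '[[[0, 0, -0.05], [0, 0, 0]], [[0.005, 0, -0.085], [0, -0.01, 0]], [[0.01, -0.04, -0.09], [0, -0.01, 0]], [[0.0155, -0.09, -0.09], [0, -0.01, 0]], [[0.0155, -0.14, -0.09], [0, -0.01, 0]]]'

```text
time: 44.1
ee_pos: [0.6301, 0.1666, 0.3581]
eef_rot: [0.999, -0.041, 0.001, -0.0]
ft_force: [0.9, 0.5, -0.0]
width: 0.0564
```

```bash
python3 go.py .638 .263 .355 -4.6
```

```text
t 44.1 tcp [0.6301 0.1666 0.3581] yaw -4.7 F [ 0.9  0.5 -0. ] w 0.0564 j [ 0.01  0.41 -0.51  1.11  0.2   1.66 -2.1 ]
shift [-0.0001, -0.0967, 0.0032] rv [-0.001, -0.0027, -0.0024]
```

Request:
step_arm --increments '[[[0, -0.05, 0], [0, 0, -0.002]], [[0, -0.096, 0], [0, -0.002, -0.002]], [[0, -0.096, 0], [0, -0.002, -0.002]], [[0, -0.096, 0.02], [0, -0.002, -0.002]], [[0, -0.096, 0.02], [0, -0.002, -0.002]]]'

```text
time: 44.6
ee_pos: [0.6377, 0.262, 0.3354]
eef_rot: [0.999, -0.04, -0.001, 0.001]
ft_force: [-0.3, 0.0, -0.6]
width: 0.0565
```

```bash
python3 go.py .638 .263 .282 -4.6
```

```text
t 44.6 tcp [0.6377 0.262  0.3354] yaw -4.6 F [-0.3  0.  -0.6] w 0.0565 j [-0.15  0.51 -0.52  1.03  0.25  1.66 -2.24]
shift [0.0004, -0.0011, 0.0534] rv [0.0012, 0.0024, 0.0001]
```

Request:
step_arm --increments '[[[0, -0.001, 0.02], [0, 0, 0]], [[0, -0.001, 0.04], [0, 0.002, 0]], [[0, -0.001, 0.053], [0, 0.002, 0]], [[0, -0.001, 0.053], [0, 0.002, 0]]]'

```text
time: 45.0
ee_pos: [0.6373, 0.262, 0.2809]
eef_rot: [0.999, -0.04, -0.001, 0.001]
ft_force: [1.4, 0.1, 0.0]
width: 0.0567
```

Request:
step_arm --increments '[[[0, 0, 0], [0, 0, 0]], [[0, 0, 0], [0, 0, 0]], [[0, 0, 0], [0, 0, 0]], [[0, 0, 0], [0, 0, 0]], [[0, 0, 0], [0, 0, 0]]]' --hand 1 --grip_force 10

```text
time: 45.5
ee_pos: [0.6374, 0.262, 0.2813]
eef_rot: [0.999, -0.04, -0.001, 0.001]
ft_force: [-0.6, -0.0, 0.1]
width: 0.0247
```

Request:
step_arm --increments '[[[0, 0, 0], [0, 0, 0]], [[0, 0, 0], [0, 0, 0]], [[0, 0, 0], [0, 0, 0]], [[0, 0, 0], [0, 0, 0]]]'

```text
time: 45.9
ee_pos: [0.6374, 0.2628, 0.2818]
eef_rot: [0.999, -0.04, -0.001, 0.001]
ft_force: [0.4, 3.5, 3.5]
width: 0.0098
```

```bash
python3 arc.py .017 1.56 1.5 1.44 1.38 1.32
```

```text
t 45.9 tcp [0.6374 0.2628 0.2818] F [0.4 3.5 3.5] w 0.0098 r 0.2834 theta 1.61 yaw -4.6 j7 -2.25
rv [0.0014 0.0015 0.    ]
1.56 [0.0005, 0.0139, -0.0037]
1.5 [0.0005, 0.0308, -0.006]
1.44 [0.0005, 0.0478, -0.0072]
1.38 [0.0005, 0.0648, -0.0075]
1.32 [0.0005, 0.0819, -0.0067]
```

Request:
step_arm --increments '[[[0, 0.0139, -0.0037], [0, 0, 0]], [[0, 0.0308, -0.006], [0, 0, 0]], [[0, 0.0478, -0.0072], [0, 0, 0]], [[0, 0.0648, -0.0075], [0, 0, 0]], [[0, 0.0819, -0.0067], [0, 0, 0]]]'

```text
time: 46.4
ee_pos: [0.6308, 0.1796, 0.289]
eef_rot: [0.999, -0.04, -0.0, 0.001]
ft_force: [3.8, 2.4, 1.2]
width: 0.0094
```

```bash
python3 arc.py .017 1.26 1.2 1.14 1.08 1.02
```

```text
t 46.4 tcp [0.6308 0.1796 0.289 ] F [3.8 2.4 1.2] w 0.0094 r 0.2849 theta 1.315 yaw -4.6 j7 -2.13
rv [ 0.0012  0.0008 -0.0004]
1.26 [0.0004, 0.0155, 0.0021]
1.2 [0.0004, 0.0323, 0.0049]
1.14 [0.0005, 0.0489, 0.0088]
1.08 [0.0005, 0.0653, 0.0136]
1.02 [0.0005, 0.0813, 0.0193]
```

Request:
step_arm --increments '[[[0, 0.0155, 0.0021], [0, 0, 0]], [[0, 0.0323, 0.0049], [0, 0, 0]], [[0, 0.0489, 0.0088], [0, 0, 0]], [[0, 0.0653, 0.0136], [0, 0, 0]], [[0, 0.0813, 0.0193], [0, 0, 0]]]'

```text
time: 46.9
ee_pos: [0.6243, 0.097, 0.2694]
eef_rot: [0.999, -0.041, -0.0, 0.001]
ft_force: [3.6, 1.9, 1.0]
width: 0.01
```

```bash
python3 arc.py .017 .96 .9 .84 .78 .72
```

```text
t 46.9 tcp [0.6243 0.097  0.2694] F [3.6 1.9 1. ] w 0.01 r 0.2846 theta 1.015 yaw -4.6 j7 -2.0
rv [ 0.0013  0.0005 -0.0008]
.96 [0.0004, 0.0142, 0.0063]
.9 [0.0005, 0.0294, 0.014]
.84 [0.0005, 0.0442, 0.0226]
.78 [0.0005, 0.0584, 0.032]
.72 [0.0005, 0.072, 0.0423]
```

Request:
step_arm --increments '[[[0, 0.0142, 0.0063], [0, 0, 0]], [[0, 0.0294, 0.014], [0, 0, 0]], [[0, 0.0442, 0.0226], [0, 0, 0]], [[0, 0.0584, 0.032], [0, 0, 0]], [[0, 0.072, 0.0423], [0, 0, 0]]]'

```text
time: 47.4
ee_pos: [0.6183, 0.0239, 0.2263]
eef_rot: [0.999, -0.041, -0.0, 0.001]
ft_force: [1.9, 1.3, 1.5]
width: 0.0093
```

```bash
python3 arc.py .017 .67 .62 .57 .52 .47
```

```text
t 47.4 tcp [0.6183 0.0239 0.2263] F [1.9 1.3 1.5] w 0.0093 r 0.2845 theta 0.715 yaw -4.6 j7 -1.88
rv [ 0.0014  0.0006 -0.0008]
.67 [0.0006, 0.0097, 0.0082]
.62 [0.0006, 0.0201, 0.0179]
.57 [0.0006, 0.03, 0.0281]
.52 [0.0007, 0.0393, 0.0388]
.47 [0.0007, 0.0482, 0.05]
```

Request:
step_arm --increments '[[[0, 0.0097, 0.0082], [0, 0, 0]], [[0, 0.0201, 0.0179], [0, 0, 0]], [[0, 0.03, 0.0281], [0, 0, 0]], [[0, 0.0393, 0.0388], [0, 0, 0]], [[0, 0.0482, 0.05], [0, 0, 0]]]'

```text
time: 47.9
ee_pos: [0.6143, -0.0249, 0.1754]
eef_rot: [0.999, -0.04, -0.0, 0.001]
ft_force: [2.2, -0.3, 1.2]
width: 0.0095
```

```bash
python3 arc.py .017 .43 .39 .35 .31 .27
```

```text
t 47.9 tcp [ 0.6143 -0.0249  0.1754] F [ 2.2 -0.3  1.2] w 0.0095 r 0.2844 theta 0.466 yaw -4.6 j7 -1.8
rv [ 0.0015  0.0006 -0.0007]
.43 [0.0007, 0.0059, 0.0083]
.39 [0.0007, 0.0122, 0.0178]
.35 [0.0007, 0.0181, 0.0275]
.31 [0.0007, 0.0236, 0.0374]
.27 [0.0007, 0.0287, 0.0476]
```

Request:
step_arm --increments '[[[0, 0.0059, 0.0083], [0, 0, 0]], [[0, 0.0122, 0.0178], [0, 0, 0]], [[0, 0.0181, 0.0275], [0, 0, 0]], [[0, 0.0236, 0.0374], [0, 0, 0]], [[0, 0.0287, 0.0476], [0, 0, 0]]]'

```text
time: 48.4
ee_pos: [0.612, -0.0539, 0.1271]
eef_rot: [0.999, -0.04, -0.0, 0.001]
ft_force: [2.7, -0.2, 0.5]
width: 0.0098
```

```bash
python3 arc.py .017 .24 .21 .18 .15 .12;python3 - <<'E'
from h import *
from bench import r
s=r.camera("scene")["pixels"];cv2.imwrite("pics/scene27.png",s);crop(s,210,140,390,290,4,"pics/s27.png")
E
```

```text
t 48.4 tcp [ 0.612  -0.0539  0.1271] F [ 2.7 -0.2  0.5] w 0.0098 r 0.2844 theta 0.267 yaw -4.6 j7 -1.77
rv [ 0.0014  0.0003 -0.0006]
.24 [0.0007, 0.0032, 0.007]
.21 [0.0007, 0.0066, 0.0149]
.18 [0.0007, 0.0096, 0.0228]
.15 [0.0007, 0.0125, 0.0309]
.12 [0.0007, 0.0151, 0.039]
```

View pics/s27.png

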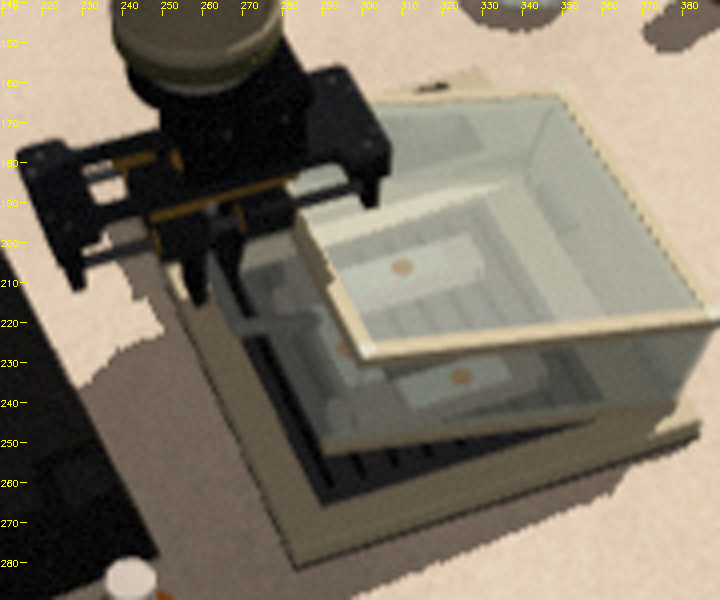

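The hood is at θ≈0.27, with the stack in order beneath it. I'll finish slowly.

Request:
step_arm --increments '[[[0, 0.0032, 0.007], [0, 0, 0]], [[0, 0.0066, 0.0149], [0, 0, 0]], [[0, 0.0096, 0.0228], [0, 0, 0]], [[0, 0.0125, 0.0309], [0, 0, 0]], [[0, 0.0151, 0.039], [0, 0, 0]]]'

```text
time: 48.95
ee_pos: [0.6104, -0.0701, 0.0857]
eef_rot: [0.999, -0.041, -0.001, 0.001]
ft_force: [2.5, 0.3, 1.1]
width: 0.0098
```

```bash
python3 arc.py .017 .09 .06 .04 .02 .0
```

```text
t 48.95 tcp [ 0.6104 -0.0701  0.0857] F [2.5 0.3 1.1] w 0.0098 r 0.2848 theta 0.111 yaw -4.7 j7 -1.75
rv [ 0.0014  0.0012 -0.0014]
.09 [0.001, 0.0013, 0.0057]
.06 [0.001, 0.0034, 0.014]
.04 [0.001, 0.0047, 0.0195]
.02 [0.001, 0.0058, 0.0251]
.0 [0.001, 0.0069, 0.0307]
```

Request:
step_arm --increments '[[[0, 0.0013, 0.0057], [0, 0, 0]], [[0, 0.0034, 0.014], [0, 0, 0]], [[0, 0.0047, 0.0195], [0, 0, 0]], [[0, 0.0058, 0.0251], [0, 0, 0]], [[0, 0.0069, 0.0307], [0, 0, 0]]]'

```text
time: 49.45
ee_pos: [0.6098, -0.0775, 0.0546]
eef_rot: [0.999, -0.041, -0.001, 0.001]
ft_force: [2.4, -3.7, 0.7]
width: 0.0094
```

Request:
step_arm --increments '[[[0, 0, 0.003], [0, 0, 0]], [[0, 0, 0.006], [0, 0, 0]], [[0, 0, 0.008], [0, 0, 0]], [[0, 0, 0.008], [0, 0, 0]]]'

```text
time: 49.85
ee_pos: [0.6103, -0.0781, 0.0476]
eef_rot: [0.999, -0.041, 0.0, 0.001]
ft_force: [1.2, -4.5, 7.4]
width: 0.0086
```

Request:
step_arm --increments '[[[0, 0, 0], [0, 0, 0]], [[0, 0, 0], [0, 0, 0]], [[0, 0, 0], [0, 0, 0]], [[0, 0, 0], [0, 0, 0]]]' --hand 0.2

```text
time: 50.25
ee_pos: [0.6098, -0.0777, 0.0472]
eef_rot: [0.999, -0.041, -0.0, 0.001]
ft_force: [-0.4, 0.3, -0.0]
width: 0.0306
```

Request:
step_arm --increments '[[[0, 0, -0.03], [0, 0, 0]], [[0, 0, -0.07], [0, 0, 0]], [[0, 0, -0.11], [0, 0, 0]], [[0, 0, -0.14], [0, 0, 0]], [[0, 0, -0.14], [0, 0, 0]]]'

```text
time: 50.75
ee_pos: [0.6121, -0.0771, 0.192]
eef_rot: [0.999, -0.041, 0.003, 0.001]
ft_force: [1.0, -0.1, -1.2]
width: 0.0349
```

```bash
python3 go.py .42 -.2 .2 -4.6
```

```text
t 50.75 tcp [ 0.6121 -0.0771  0.192 ] yaw -4.7 F [ 1.  -0.1 -1.2] w 0.0349 j [ 0.38  0.36 -0.42  1.51  0.15  1.29 -1.71]
shift [-0.1814, 0.1383, -0.0087] rv [0.0026, -0.0062, -0.0016]
```

Request:
step_arm --increments '[[[-0.18, 0.138, -0.01], [0, 0, 0]], [[-0.18, 0.138, -0.01], [0, 0, 0]], [[-0.18, 0.138, -0.01], [0, 0, 0]], [[-0.18, 0.138, -0.01], [0, 0, 0]], [[-0.18, 0.138, -0.01], [0, 0, 0]]]'

```text
time: 51.25
ee_pos: [0.4177, -0.2021, 0.2006]
eef_rot: [0.999, -0.043, 0.002, 0.002]
ft_force: [-0.2, -0.2, 0.5]
width: 0.0347
```

Request:
step_arm --increments '[[[0, 0, 0], [0, 0, 0]], [[0, 0, 0], [0, 0, 0]], [[0, 0, 0], [0, 0, 0]]]'

```text
time: 51.55
ee_pos: [0.4185, -0.2011, 0.2002]
eef_rot: [0.999, -0.042, 0.002, 0.001]
ft_force: [-0.2, 0.1, -0.4]
width: 0.0352
```

```bash
python3 - <<'E'
from chk import *
from hood import bar
D=(.6227,.0725,-.0795)
def w(x,y):return T(np.array([[x,y,0]]),*D)[0][:2]
B=[(*w(-.047,0),D[2]+np.pi/2,.031),(*w(.047,0),D[2]+np.pi/2,.031),(*w(0,-.047),D[2],.049)]
for n,b in(("scene",(220,100,420,280)),("top",(200,130,340,270))):
    s=r.camera(n)["pixels"];cv2.imwrite(f"pics/{n}28raw.png",s);s=draw(n,s,B)
    cv2.polylines(s,[np.round(proj(n,[bar(0,-.05),bar(0,.05)])*8).astype(int)],False,(0,0,255),1,cv2.LINE_AA,3)
    crop(s,*b,4,f"pics/{n}28.png")
E
```

```text
dryer [ 0.62271091  0.07245153 -0.07946372  0.09388349] [[0.3, -0.2], [0.1, -0.3], [0.5, -0.4], [0.4, -0.3], [0.5, 0.1], [-0.1, 0.3], [0.3, 0.3], [0.2, -0.4], [0.1, -0.3], [-0.1, -0.8], [-0.3, -0.7], [0.4, -0.2], [0.3, -0.1], [0.0, 0.2], [0.4, -0.2], [0.4, -0.5]]
```

View pics/scene28.png

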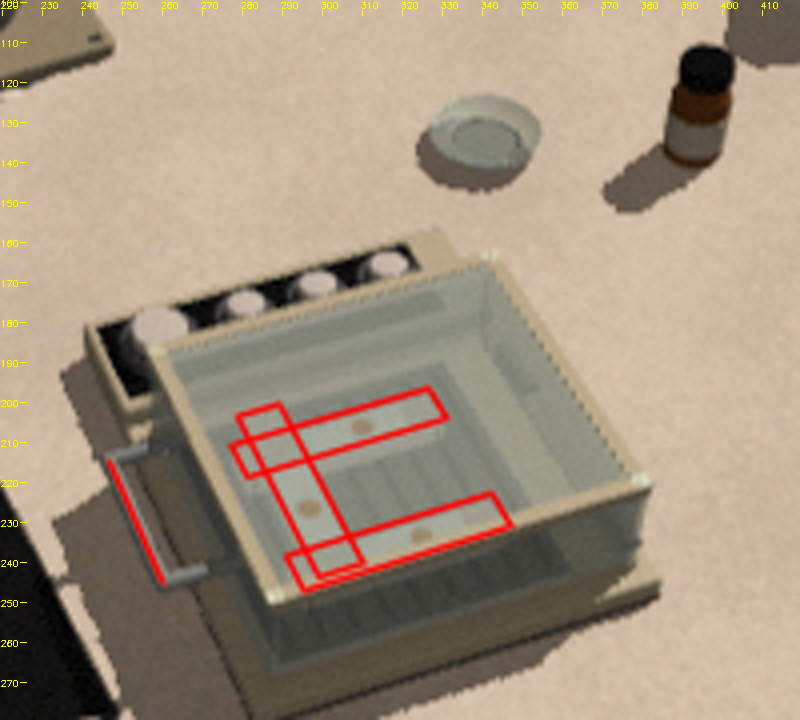

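View pics/top28.png

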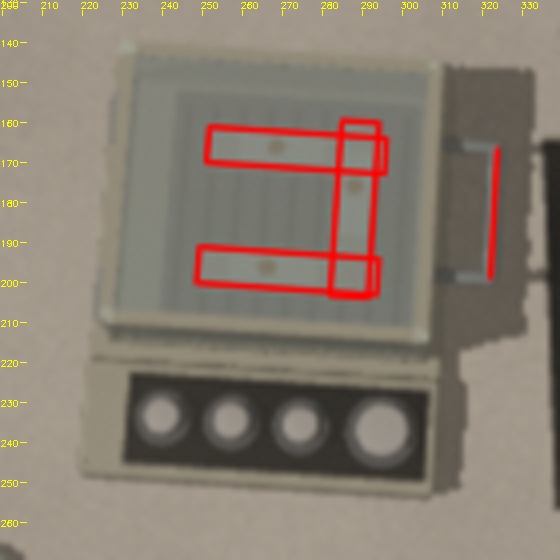

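View pics/top28raw.png

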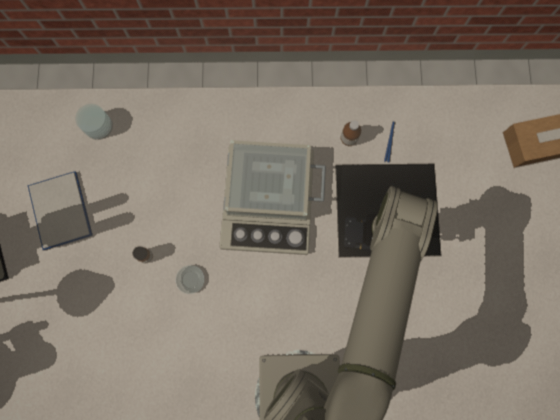

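All three carriers match their places in both views. The hood bar is on the θ=0 line, the four keys are up, the bystanders haven't moved and the arm is clear. Handing in.

```bash
python3 -c "
from bench import r
print(r.close_job())"
```

```text
the job is handed in; nothing more can be done
None
```

The job is handed in at about 52 s, with three carriers stacked crosswise under the shut hood. They were the only carriers on the mat: two lie on the pale strips, and the third across them at the side away from the hinge. I lowered the hood by its bar, then pressed the first, third, second and start keys. Each key bottomed at about z = 0.048 m (full travel) and came up again.

**One check failed:** after the start key, the top carrier was found about 3 cm out of place, with nothing of mine near it. I reopened the hood, set the carrier back and lowered the hood gently again. I did not press the keys a second time, so the hood was opened once after the start key had been pressed.

**Last checks, in both camera views:**
- **Carriers:** all three match the target outlines to within about 1–2 mm.
- **Hood:** the bar lies on the line predicted for fully shut.
- **Keys:** all four appear up.
- **Bystanders:** the bottles, dish and tweezers show no visible movement.
- **Robot:** clear of everything.

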